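# Close up the sprinkle cup: lid on, bail clamp down

## Robot

A 6-joint arm with a two-finger parallel gripper is mounted at the origin on a cart in front of the work surface, level with it; the furniture and walls round the work are solid. World frame = base frame: x ahead of the robot, y to its left, z up, the work surface at z = 0. Lengths are in mm, angles in rad, forces in N, time in s.
With the tool pointing down it reaches from about 350 to 975 mm from the base axis. Payload 7.1 kg.
Tool frame: the origin (TCP) lies between the finger pads; the fingertips stand 14 mm ahead of it and the grasp point (between the pads) lies 5 mm behind it; z points along the fingers, y is the direction in which the jaws open and shut (so a half turn about z gives the same grasp; the last joint's range is limited). The gripper opens to 88 mm and grips with 3 to 60 N. Pads are 20 mm wide; open, the fingers measure 115 mm over their backs; the gripper's body (75 mm by 178 mm) begins 61 mm behind the grasp point.
Start: joints at [-1.288, 0.423, 1.63, -0, 1.089, -0.019], TCP at [185.792, -596.729, 236.675] pointing down, gripper open.
Joint ranges: [-3, 3], [-0.9, 2.11], [0.09, 2.58], [-1.31, 4.45], [0.11, 2.69], [-2.54, 2.54]. Speed limits (rad/s): [2.39, 2.39, 3.01, 3.14, 3.14, 3.14].

## Interface

Orientations are given as a rotation vector (axis times angle).
In Python, from workcell import get_obs, get_image, calibration, close_job, regions_of, place_of gives the robot as it stands.
- The arm moves only by the tool move_arm, never from a script. Its argument "deltas" is a list of rows, each a list of 5 numbers: the closure in counts, from 0 (fully open) to 255 (shut), then the shift along the tool's x, y, z in m, then the turn about the tool's z in rad. In form: [[grip, x, y, z, roll], ...]. A call has 1 to 5 rows; each row is the pose to reach, as a shift and turn from the pose commanded when the call began, along the tool's axes at that moment; what a row does not reach only later rows make up. A row lasts 1/12 s, in which the tool goes at most 41.7 mm and 7.16 degrees, less where a joint would pass 70% of its speed; a pose out of reach is approached as far as the arm can. A call with a gripper value outside its range is refused whole. The fingers move at their own pace and stop on an object; the grip force is fixed at half the most. Time passes only in rows, so rows that repeat a pose let the fingers close. It gives the time, the measured TCP pose, the force and the opening at its end, in the units of the state.
- get_obs(): the state, without advancing time (a new reading comes with each control period).
- get_image(name): name is "scene" or "top" or "wrist"; returns the picture (384x512x3 uint8, blue, green, red); there is no depth.
- calibration(name): a dict with "intrinsics" (3x3 intrinsics, pixels), "world_to_cam" (4x4, takes a point from world to camera coordinates); the wrist camera has in their place "hand_eye" (4x4, takes a point from camera to tool coordinates, whose origin is the TCP and whose axes are the flange's). Camera axes: x right, y down, z forward; pixel columns grow to the right and rows downward; lengths in mm; the calibration is good to about 2 mm. A picture is of the moment at which its call begins: read the wrist's pose just before it. calibration takes no time and is no camera call.
- close_job(): hands the job in, once; it reports no verdict.
Trained networks look in the newest picture that a camera, given by its name, has taken for a name from the list of things; names that differ only in an ending like _2 or _b are one class to them, and where a whole thing is asked for, a point or a joint stands for the part that bears it (a point fixed in the world has none). Each returns a list of dicts, best first, with "conf" (0 to 1); they miss things now and then, are a little off and sometimes report something else, mostly with a low value. They report only what shows in the picture. A call takes as long as a camera call. They do not tell look-alikes from the thing itself.
- regions_of(camera, name): "region" (384x512 bool, what is visible of it).
- place_of(camera, name): "location" ([x, y, z] in mm, in world coordinates, good to about 4 mm: a listed point, or the origin of a listed thing).
The state is a dict: "t": time; "qpos": joint angles; "qvel": joint speeds; "joint_torque": joint torques, N m; "ee_pos": TCP position; "orientation": TCP orientation; "ft_force": force on the tool from outside, world axes, zero at the start; "moment": the same for the moment, N m; "width": finger opening in mm.
Only numpy, scipy, OpenCV 4.12 (cv2) and the standard library are available. Lean on these libraries where they do the work, as an engineer would, in place of code of your own. Each camera call takes 0.05 s, during which the arm holds its last target.

## Task

The sprinkle cup has been filled and must be closed up. Take the red lid by its white handle off the slanted rack, put it on the cup so that it sits level and fully home on the rim, and then swing the steel bail over it and push it fully down to clamp the lid in. Do not drop the lid on the table, and leave the two loose chocolate-dipped cupcakes where they stand.

Things in the scene. Friction and masses are not known exactly. Their poses are not given: they have to be found in the camera images.
- lid_handle (a point): Grip point of the loose red lid's white bar handle: flat sides, 22 mm thick (lid's x), 46 mm long (y), 40 mm high. The point is on its centre line, 25 mm above the lid's top face, 15 mm below the handle's top; z points out of the lid's top. At the start the lid lies on the rack, tilted 35 degrees from level, the handle bar level, across the slope, nothing in the way beside it.
- lid_seat (a point): Centre of the underside of the same lid's flange, 30 mm below point lid_handle along the lid's z: the plane that lands on the cup's rim. The lid is a disc 116 mm across and 5 mm thick with a plug 86 mm across (bevelled to 74 mm) and 10 mm deep under it; 0.08 to 0.17 kg. It may be turned any way about its z on the cup.
- rack: Fixed rack, 150 x 136 mm, about 120 mm high. Origin at the centre of its foot, on the table. Its 140 x 130 mm face rises by 35 degrees toward the rack's +x, so it looks up and toward -x (to the robot's right); the middle of the face is 78 mm above the origin. The lid's low edge rests against two pins on the face, 35 mm either side of the middle and 20 mm tall (5 mm above the lid's top).
- cup_rim (a point): Centre of the mouth of the clear cup of orange sprinkles, at its rim, 84 mm above the table. Rim 109 mm across; the mouth takes the lid's plug with a few mm to spare. The cup is fixed on a steel base 190 x 130 mm; x points away from the robot to the bail's hinge, z up. The hinge posts stand 72 mm along +x and 53 mm either side, 107 mm above the table.
- bail_hinge (a point): Middle of the bail's hinge line, which runs along this frame's y (x, z as point cup_rim); 72 mm along +x from the cup's axis, 12 mm above its rim.
- bail_grip (a point): Centre of the black grip (18 mm across, 60 mm long, along y) in the middle of the bail's cross bar, 150 mm from the hinge line. The bail is a steel U with 10 mm rods 42 mm either side of the middle, which pass either side of the lid's handle. From upright it swings over the cup toward the robot.
- bail (a joint): Angle of the bail, rad: 0 = closed, level, at its stop, grip in front of the cup 96 mm above the table; 1.57 = upright; stop at 2.1, leaning away from the robot. Starts at 1.7 to 2.0. The hinge is stiff (0.25 N m): the bail stays where it is left, 2 to 3 N at the grip move it. If the lid is not home it cannot reach 0; closed, its rods lie 2 mm over the lid.
- cupcake_a_mid (a point): Loose chocolate-dipped cupcake, 76 mm across, 67 mm high, upright on the table; this point is its centre. A bystander.
- cupcake_b_mid (a point): Second loose chocolate-dipped cupcake, 76 mm across, 73 mm high; this point is its centre. A bystander.
Not all that is in view belongs to the job. Of the things that look like the part that bears lid_handle, the larger one is meant.

How it is judged:
By the outcome, as a careful person would: the job done as asked, in the order asked, and still so for the second after the job is handed in, with the robot touching nothing.
It also fails if it takes over 61 s, if anything falls off the work surface, if the arm or the gripper's body presses on something with over 40 N, if the wrist force passes 120 N, or if a joint passes its speed limit or range.

## Working session

There is one attempt and no reset: what is moved stays moved. The work goes in short steps, Python scripts to look and compute and a tool call to move; the robot and the scene stay as the last step left them, time stands still between calls to the robot, and variables do not carry over. Pictures are saved under pics/ and viewed, and the job is handed in when it is done.

Besides the shell and the picture viewer there is one more tool, called as a command line: name --pt "numbers of a row" for each row, then --argument value for the rest. move_arm: Moves the arm, as the interface text tells. Its arguments: {"type":"object","properties":{"deltas":{"type":"array","items":{"type":"array","items":{"type":"number"}}}},"required":["deltas"]}

```bash
ls; mkdir -p pics; python3 - <<'E'
from workcell import *
import cv2,numpy as np
print(get_obs())
for c in ["scene","top","wrist"]:
    im=get_image(c); cv2.imwrite(f"pics/{c}0.png",im)
    print(c,{k:np.round(v,3).tolist() for k,v in calibration(c).items()})
for c in ["scene","top"]:
    for n in ["lid_handle","lid_seat","rack","cup_rim","bail_hinge","bail_grip","cupcake_a_mid"]:
        print(c,n,[(np.round(d["location"]).tolist(),round(d["conf"],2)) for d in place_of(c,n)])
print(get_obs()["t"])
E
```

```text
pics
{'t': 0.0, 'qpos': array([-1.28800034e+00,  4.23830709e-01,  1.63068770e+00, -1.89076756e-05,
        1.08860484e+00, -1.90126277e-02]), 'qvel': array([-1.78747999e-03,  3.63621657e-06,  1.41179059e-03, -1.19708500e-03,
        3.66853779e-04, -4.57911319e-04]), 'joint_torque': array([ 5.73113230e-04, -5.44618034e+01, -2.73658222e+01,  6.44317525e-02,
        2.28616077e-02, -1.46253719e-04]), 'ee_pos': array([ 185.64200988, -596.23024253,  235.90891599]), 'orientation': array([-3.10439017e+00, -4.72068462e-01,  3.42091307e-04]), 'ft_force': array([-0.15616094, -0.61728427,  0.17482337]), 'moment': array([ 0.01507758, -0.00561209,  0.01499333]), 'width': 87.51023448953185}
scene {'intrinsics': [[496.82, 0.0, 250.331], [0.0, 496.82, 187.629], [0.0, 0.0, 1.0]], 'world_to_cam': [[-0.742, -0.67, -0.021, 365.038], [-0.306, 0.367, -0.879, 283.296], [0.596, -0.646, -0.477, 899.791], [0.0, 0.0, 0.0, 1.0]]}
top {'intrinsics': [[425.658, 0.0, 252.995], [0.0, 425.658, 190.953], [0.0, 0.0, 1.0]], 'world_to_cam': [[-0.027, -0.999, -0.036, -17.862], [-0.984, 0.033, -0.174, 544.534], [0.175, 0
[... 342 characters left out ...]
, -159.0, 86.0], 0.71)]
scene rack [([523.0, -144.0, -1.0], 0.56)]
scene cup_rim [([468.0, 190.0, 81.0], 0.63)]
scene bail_hinge [([540.0, 203.0, 95.0], 0.88)]
scene bail_grip [([570.0, 205.0, 240.0], 0.64)]
scene cupcake_a_mid [([667.0, -2.0, 33.0], 0.74), ([522.0, -159.0, 86.0], 0.41), ([570.0, 208.0, 239.0], 0.26)]
top lid_handle [([371.0, -253.0, 27.0], 0.95), ([519.0, -171.0, 109.0], 0.79)]
top lid_seat [([373.0, -251.0, 3.0], 0.7), ([521.0, -156.0, 86.0], 0.63)]
top rack [([523.0, -149.0, -4.0], 0.58)]
top cup_rim [([470.0, 190.0, 85.0], 0.81)]
top bail_hinge [([538.0, 198.0, 94.0], 0.8)]
top bail_grip [([569.0, 204.0, 243.0], 0.75)]
top cupcake_a_mid [([667.0, -2.0, 30.0], 0.87)]
0.85
```

View pics/scene0.png

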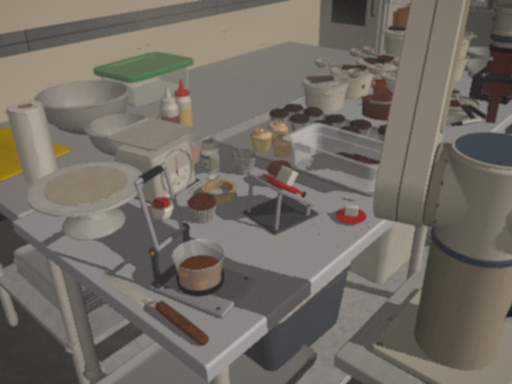

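View pics/top0.png

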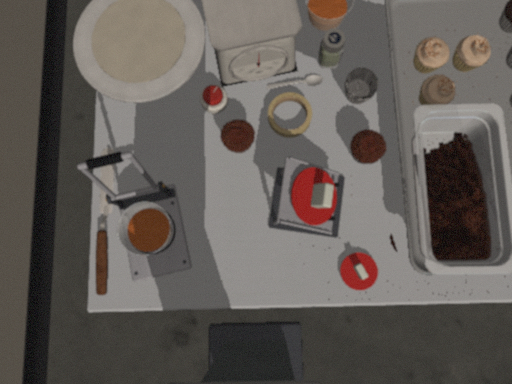

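```bash
cat > h.py <<'E'
from workcell import *
import numpy as np,cv2
from scipy.spatial.transform import Rotation as R
np.set_printoptions(suppress=True,precision=3)
def pose():
    o=get_obs(); return np.array(o["ee_pos"]),R.from_rotvec(o["orientation"]).as_matrix(),o
def to(x,y,z,jaw=None):
    p,M,o=pose(); d=M.T@(np.array([x,y,z])-p)/1000
    r=0
    if jaw is not None: # jaw = world yaw (deg) of jaw axis mod 180
        a=np.arctan2(M[1,1],M[0,1]); r=-(np.radians(jaw)-a); r=(r+np.pi/2)%np.pi-np.pi/2
    print("delta",d.round(4),"roll",round(r,3),"t",round(o["t"],2),"pos",p.round(1),"F",o["ft_force"].round(1),"q",o["qpos"].round(2),"jawyaw",round(np.degrees(np.arctan2(M[1,1],M[0,1])),1),"w",round(o["width"],1))
def proj(c,P):
    k=calibration(c); 
    if c=="wrist":
        p,M,o=pose(); T=np.eye(4);T[:3,:3]=M;T[:3,3]=p; W=np.linalg.inv(T@k["hand_eye"])
    else: W=k["world_to_cam"]
    P=np.atleast_2d(P); q=(W[:3,:3]@P.T).T+W[:3,3]; u=(k["intrinsics"]@q.T).T
    return u[:,:2]/u[:,2:]
def shot(c,name,f=1):
    im=get_image(c); cv2.imwrite(f"pics/{name}.png",im); return im
E
python3 - <<'E'
from h import *
p,M,o=pose(); print(M)
to(520,-165,236,None);to(470,-165,260,5)
E
```

```text
[[ 0.955  0.297 -0.   ]
 [ 0.297 -0.955 -0.   ]
 [-0.     0.    -1.   ]]
delta [ 0.447 -0.313  0.001] roll 0 t 0.85 pos [ 185.8 -596.8  236.7] F [-0.4 -0.6 -0.4] q [-1.29  0.42  1.63 -0.    1.09 -0.02] jawyaw -72.7 w 87.8
delta [ 0.4   -0.328 -0.023] roll -1.356 t 0.85 pos [ 185.8 -596.8  236.7] F [-0.4 -0.6 -0.4] q [-1.29  0.42  1.63 -0.    1.09 -0.02] jawyaw -72.7 w 87.8
```

View pics/wrist0.png

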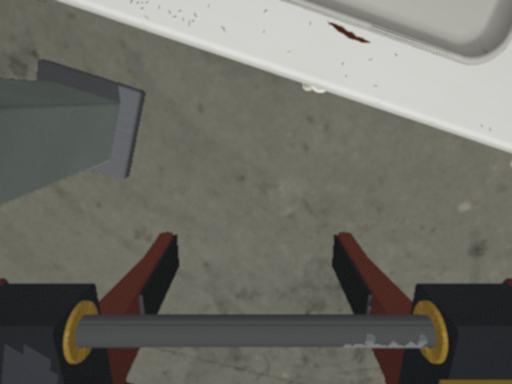

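move_arm --pt "0 0.03 -0.021 -0.003 0" --pt "0 0.06 -0.042 -0.006 0" --pt "0 0.09 -0.063 -0.01 0" --pt "0 0.12 -0.084 -0.013 0" --pt "0 0.15 -0.105 -0.014 0"

```text
t: 1.27
ee_pos: [298.6, -450.7, 251.2]
orientation: [3.105, 0.471, 0.001]
ft_force: [0.3, 0.2, 1.7]
width: 88.1
```

move_arm --pt "0 0.03 -0.021 0 0" --pt "0 0.06 -0.042 0 0" --pt "0 0.09 -0.063 0 0" --pt "0 0.12 -0.084 0 0" --pt "0 0.15 -0.105 0 0"

```text
t: 1.68
ee_pos: [410.7, -305.6, 251.0]
orientation: [3.106, 0.472, 0.001]
ft_force: [0.6, -1.1, 0.0]
width: 88.0
```

move_arm --pt "0 0.03 -0.021 0 -0.12" --pt "0 0.06 -0.042 0 -0.24" --pt "0 0.09 -0.063 0 -0.36" --pt "0 0.12 -0.084 0 -0.48" --pt "0 0.147 -0.103 0 -0.6"

```text
t: 2.1
ee_pos: [520.7, -163.1, 250.9]
orientation: [2.823, 1.378, 0.001]
ft_force: [-0.1, 0.2, -0.5]
width: 87.8
```

move_arm --pt "0 0 0 0 -0.12" --pt "0 0 0 0 -0.24" --pt "0 0 0 0 -0.36" --pt "0 0 0 0 -0.48" --pt "0 0 0 0 -0.6"

```text
t: 2.52
ee_pos: [519.6, -164.8, 250.7]
orientation: [2.29, 2.151, 0.0]
ft_force: [-0.4, -0.3, 0.0]
width: 87.5
```

```bash
python3 - <<'E'
from h import *
to(520,-165,250,5)
shot("wrist","w1")
for n in ["lid_handle","lid_seat","rack"]:
    print(n,[(np.round(d["location"]).tolist(),round(d["conf"],2)) for d in place_of("wrist",n)])
E
```

```text
delta [-0.     0.     0.001] roll -0.15 t 2.52 pos [ 519.6 -164.8  250.7] F [-0.4 -0.3  0. ] q [-0.33  0.29  1.79 -0.    1.06 -0.27] jawyaw -3.6 w 87.5
lid_handle [([375.0, -251.0, 26.0], 0.86), ([518.0, -176.0, 111.0], 0.72)]
lid_seat [([374.0, -248.0, 7.0], 0.7), ([522.0, -161.0, 86.0], 0.67)]
rack []
```

View pics/w1.png

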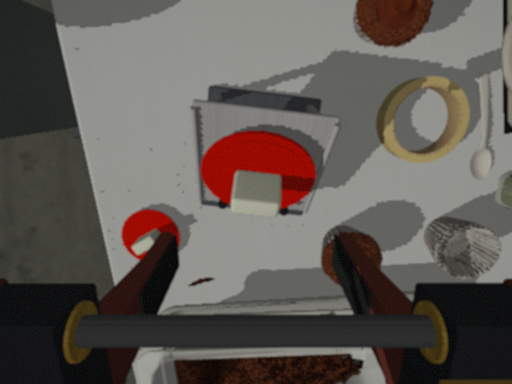

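```bash
cat > fit.py <<'E'
from h import *
from scipy.optimize import minimize
def lid_pts(x,y,z,yaw,tilt=35.):
    # up-slope dir u = rack +x, bar dir v ; origin handle point
    Ry=R.from_euler("z",yaw,degrees=True)*R.from_euler("y",-tilt,degrees=True)
    hb=np.array([[a*11,b*23,c] for a in(-1,1) for b in (-1,1) for c in (-25,15)],float)
    th=np.linspace(0,2*np.pi,60,endpoint=False)
    rim=np.array([[58*np.cos(t),58*np.sin(t),c] for t in th for c in (-25,-30)])
    f=lambda P:Ry.apply(P)+[x,y,z]
    return f(hb),f(rim)
def masks(im):
    hsv=cv2.cvtColor(im,cv2.COLOR_BGR2HSV); H,S,V=cv2.split(hsv)
    red=((H<6)|(H>174))&(S>180)&(V>80)
    return red
E
python3 - <<'E'
from fit import *
im=cv2.imread("pics/w1.png"); red=masks(im)
n,lab,st,ce=cv2.connectedComponentsWithStats(red.astype(np.uint8)); 
for i in range(1,n):
    if st[i,4]>60: print(st[i],ce[i])
hb,rim=lid_pts(519,-175,110.6,94)
for c,f in (("wrist","w1"),("top","top0"),("scene","scene0")):
    im=cv2.imread(f"pics/{f}.png")
    a=proj(c,hb);b=proj(c,rim)
    lo=np.floor(b.min(0)-20).astype(int); hi=np.ceil(b.max(0)+20).astype(int)
    k=4 if c!="scene" else 6
    cr=cv2.resize(im[lo[1]:hi[1],lo[0]:hi[0]],None,fx=k,fy=k,interpolation=cv2.INTER_CUBIC)
    for P,col in((a,(0,255,0)),(b,(255,0,0))):
        h=cv2.convexHull(((P-lo+.5)*k).astype(np.int32)); cv2.polylines(cr,[h],True,col,1)
    cr=cr[:600,:800]; cv2.imwrite(f"pics/fit_{c}.png",cr); print(cr.shape,lo)
E
```

```text
[ 201  131  115   78 5247] [258.505 163.478]
[ 123  210   56   50 1202] [146.149 226.785]
(488, 624, 3) [174 110]
(396, 352, 3) [271 149]
(348, 504, 3) [242 154]
```

View pics/fit_wrist.png

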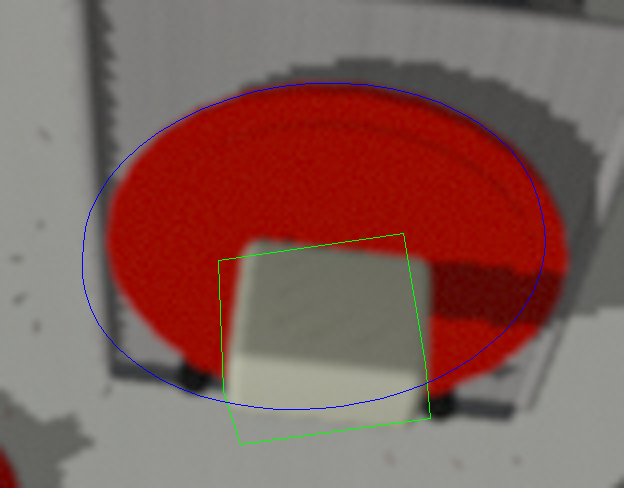

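View pics/fit_top.png

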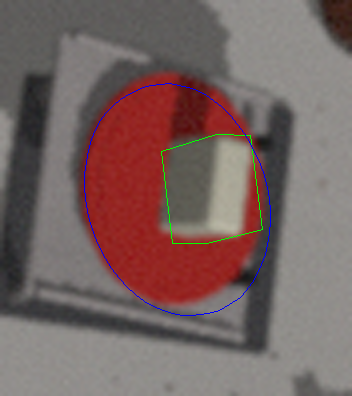

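View pics/fit_scene.png

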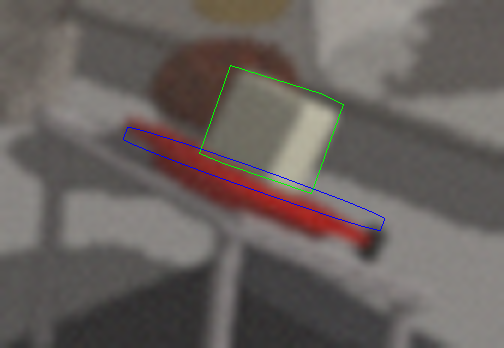

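```bash
python3 - <<'E'
from fit import *
from scipy.optimize import differential_evolution
data=[]
K=6
for c,f in (("wrist","w1"),("top","top0"),("scene","scene0")):
    im=cv2.imread(f"pics/{f}.png")
    hsv=cv2.cvtColor(im,cv2.COLOR_BGR2HSV);H,S,V=cv2.split(hsv)
    red=(((H<6)|(H>174))&(S>165)&(V>50)).astype(np.uint8)
    hb,rim=lid_pts(519,-175,110.6,84); b=proj(c,rim)
    lo=np.floor(b.min(0)-15).astype(int); hi=np.ceil(b.max(0)+15).astype(int)
    m=cv2.resize(red[lo[1]:hi[1],lo[0]:hi[0]]*255,None,fx=K,fy=K,interpolation=cv2.INTER_LINEAR)>127
    n,l,s,_=cv2.connectedComponentsWithStats(m.astype(np.uint8)); m=l==1+np.argmax(s[1:,4])
    data.append((c,lo,m)); cv2.imwrite(f"pics/m_{c}.png",m*255)
def pred(c,lo,sh,v):
    hb,rim=lid_pts(*v); o=np.zeros(sh,np.uint8)
    for P,val in((rim,1),(hb,0)):
        h=cv2.convexHull(((proj_c[c](P)-lo+.5)*K).astype(np.int32)); cv2.fillPoly(o,[h],val)
    return o>0
proj_c={}
for c,_,_ in data:
    k=calibration(c)
    if c=="wrist":
        p,M,o=pose();T=np.eye(4);T[:3,:3]=M;T[:3,3]=p;W=np.linalg.inv(T@k["hand_eye"])
    else: W=k["world_to_cam"]
    def f(P,W=W,Kk=k["intrinsics"]):
        q=P@W[:3,:3].T+W[:3,3];u=q@Kk.T;return u[:,:2]/u[:,2:]
    proj_c[c]=f
def cost(v,ds=data):
    s=0
    for c,lo,m in ds:
        p=pred(c,lo,m.shape,v); s+=1-(p&m).sum()/(p|m).sum()
    return s/len(ds)
B=[(505,535),(-190,-150),(95,125),(65,105)]
for ds in (data,data[:1],data[1:2],data[:2]):
    r=differential_evolution(cost,B,args=(ds,),seed=1,maxiter=60,popsize=10); print([d[0] for d in ds],r.x.round(1),round(r.fun,3))
    if ds is data: best=r.x
for c,lo,m in data:
    p=pred(c,lo,m.shape,best); cv2.imwrite(f"pics/o_{c}.png",np.dstack([p*255,m*255,m*0]).astype(np.uint8)[:600,:800])
    print(c,cost(best,[(c,lo,m)]))
E
```

```text
['wrist', 'top', 'scene'] [ 520.6 -175.2  106.2   81.3] 0.202
['wrist'] [ 519.8 -175.8  105.6   79.7] 0.037
['top'] [ 522.6 -174.5   95.1   82.1] 0.084
['wrist', 'top'] [ 520.2 -175.1  105.4   80.5] 0.096
wrist 0.05325760174330618
top 0.14377712202742576
scene 0.4079942383867483[ WARN:0@0.114] global loadsave.cpp:1063 imwrite_ Unsupported depth image for selected encoder is fallbacked to CV_8U.
```

```bash
python3 - <<'E'
from h import *
to(520.3,-175.3,106,-9.5)
E
```

```text
delta [-0.01   0.002  0.145] roll 0.093 t 2.72 pos [ 519.6 -165.   250.7] F [ 0.6 -0.4  0. ] q [-0.33  0.29  1.79  0.    1.06 -0.26] jawyaw -4.2 w 87.7
```

View pics/o_wrist.png

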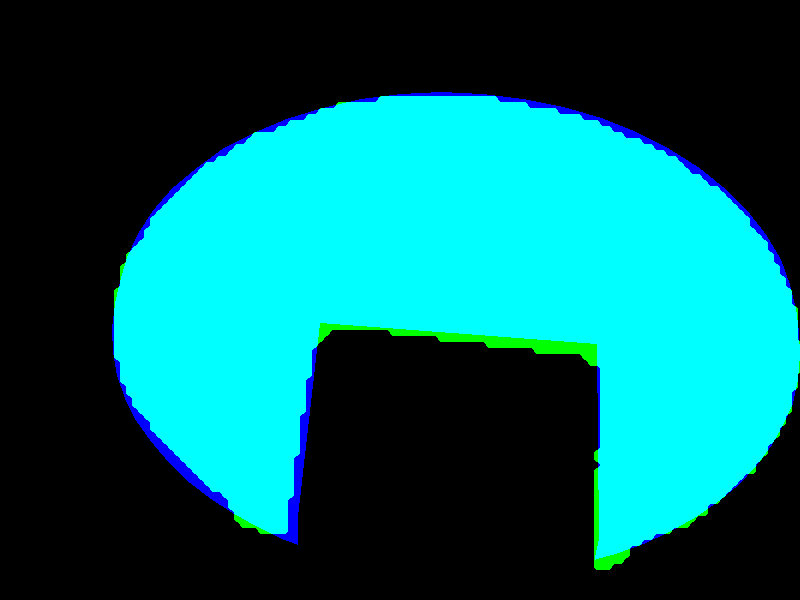

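View pics/o_scene.png

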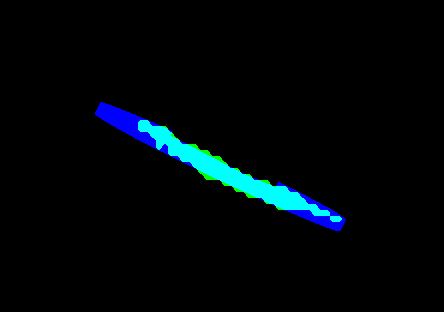

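move_arm --pt "0 -0.01 0.001 0.03 0.1" --pt "0 -0.01 0.001 0.06 0.1" --pt "0 -0.01 0.001 0.09 0.1" --pt "0 -0.01 0.001 0.11 0.1" --pt "0 -0.01 0.001 0.12 0.1"

```text
t: 3.13
ee_pos: [518.3, -174.6, 128.0]
orientation: [-2.402, -2.02, 0.003]
ft_force: [0.5, -0.7, 0.4]
width: 87.8
```

move_arm --pt "0 0 0 0.008 0" --pt "0 0 0 0.016 0" --pt "0 0 0 0.024 0" --pt "0 0 0 0.025 0" --pt "0 0 0 0.025 0"

```text
t: 3.55
ee_pos: [520.0, -175.1, 105.8]
orientation: [2.401, 2.025, 0.0]
ft_force: [-0.2, 0.2, -0.4]
width: 87.7
```

```bash
python3 - <<'E'
from h import *
to(520.3,-175.3,106,-10)
shot("wrist","w2");shot("scene","s2")
cv2.imwrite("pics/s2c.png",cv2.resize(cv2.imread("pics/s2.png")[140:270,210:370],None,fx=4,fy=4))
E
```

```text
delta [-0.  0. -0.] roll 0.005 t 3.55 pos [ 520.  -175.1  105.8] F [-0.2  0.2 -0.4] q [-0.35  0.5   1.88  0.    0.76 -0.18] jawyaw -9.7 w 87.7
```

View pics/w2.png

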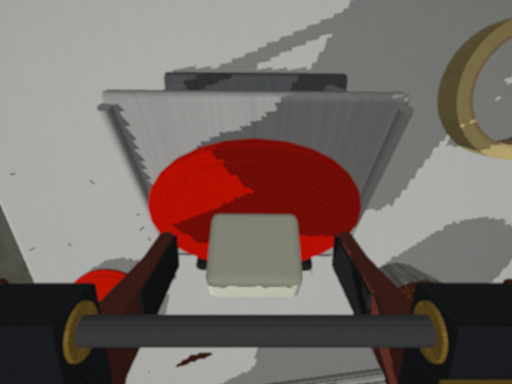

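View pics/s2c.png

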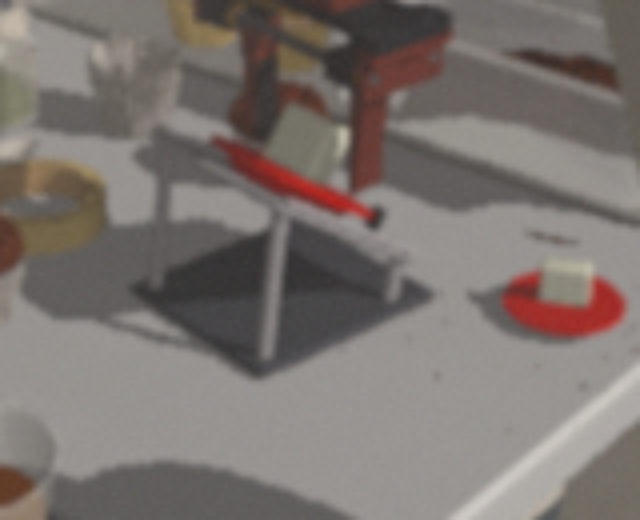

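```bash
python3 - <<'E'
from fit import *
im=cv2.imread("pics/w2.png").copy()
for z,col in((106,(0,255,0)),(110.8,(255,0,0))):
    hb,rim=lid_pts(520.3,-175.3,z,80)
    for P in(hb,rim): cv2.polylines(im,[cv2.convexHull(proj("wrist",P).astype(np.int32))],True,col,1)
p,M,o=pose()
for yy in(-44,44):
  for xx in(-10,10):
    q=proj("wrist",p+M@np.array([xx,yy,14]))[0]; cv2.circle(im,tuple(q.astype(int)),3,(255,255,0),-1)
cv2.imwrite("pics/w2o.png",cv2.resize(im[120:350,100:420],None,fx=2.4,fy=2.4))
s=cv2.imread("pics/s2.png")
for z,col in((106,(0,255,0)),(110.8,(255,0,0))):
    hb,rim=lid_pts(520.3,-175.3,z,80)
    for P in(hb,rim): cv2.polylines(s,[cv2.convexHull(proj("scene",P).astype(np.int32))],True,col,1)
for yy in(-44,44):
  for xx in(-10,10):
    q=proj("scene",p+M@np.array([xx,yy,14]))[0]; cv2.circle(s,tuple(q.astype(int)),1,(255,255,0),-1)
cv2.imwrite("pics/s2o.png",cv2.resize(s[140:240,230:350],None,fx=5,fy=5))
E
```

```text
(no output)
```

View pics/w2o.png

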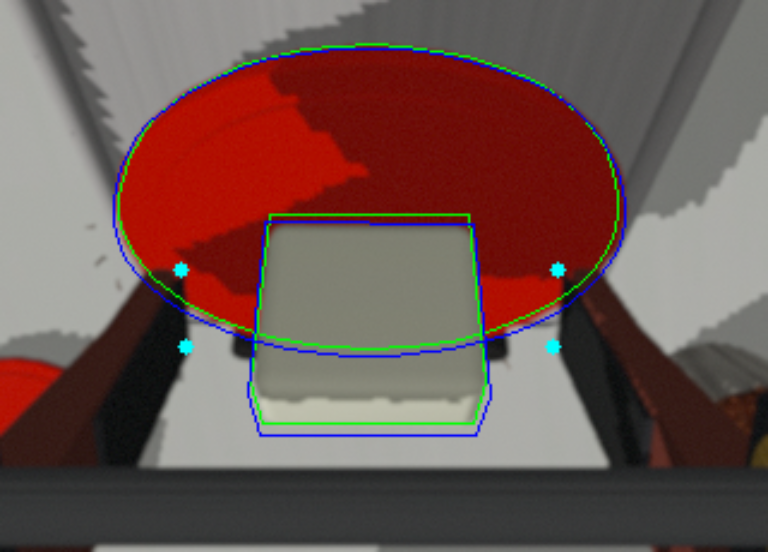

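View pics/s2o.png

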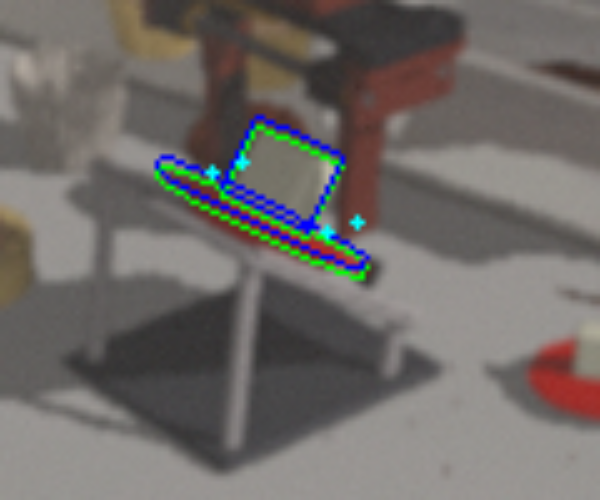

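move_arm --pt "0 0.001 0 0.003 0" --pt "255 0.001 0 0.003 0" --pt "255 0.001 0 0.003 0" --pt "255 0.001 0 0.003 0" --pt "255 0.001 0 0.003 0"

```text
t: 4.07
ee_pos: [520.1, -174.1, 102.8]
orientation: [2.401, 2.026, 0.0]
ft_force: [-0.2, 0.1, 0.4]
width: 64.9
```

move_arm --pt "255 0 0 0 0" --pt "255 0 0 0 0" --pt "255 0 0 0 0" --pt "255 0 0 0 0" --pt "255 0 0 0 0"

```text
t: 4.48
ee_pos: [519.9, -174.0, 102.7]
orientation: [-2.401, -2.026, 0.0]
ft_force: [-1.1, -0.3, 1.2]
width: 45.5
```

move_arm --pt "255 0 0 0 0" --pt "255 0 0 -0.005 0" --pt "255 0 0 -0.015 0" --pt "255 0 0 -0.03 0" --pt "255 0 0 -0.05 0"

```text
t: 4.9
ee_pos: [519.4, -173.8, 152.9]
orientation: [-2.4, -2.025, 0.002]
ft_force: [0.9, 0.0, -1.1]
width: 45.8
```

move_arm --pt "255 0 0 -0.02 0" --pt "255 0 0 -0.045 0" --pt "255 0 0 -0.07 0" --pt "255 0 0 -0.09 0" --pt "255 0 0 -0.1 0"

```text
t: 5.32
ee_pos: [521.2, -174.5, 256.3]
orientation: [2.398, 2.023, 0.004]
ft_force: [0.1, -0.2, -0.8]
width: 46.0
```

```bash
python3 - <<'E'
from h import *
to(445,190,230,-90)
shot("wrist","w3");shot("scene","s3")
E
```

```text
delta [ 0.346 -0.137  0.025] roll 1.402 t 5.32 pos [ 521.2 -174.5  256.3] F [ 0.1 -0.2 -0.8] q [-0.34  0.29  1.78  0.    1.07 -0.18] jawyaw -9.7 w 46.0
```

View pics/w3.png

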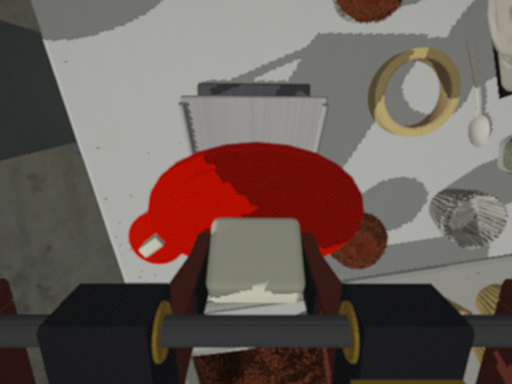

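View pics/s3.png

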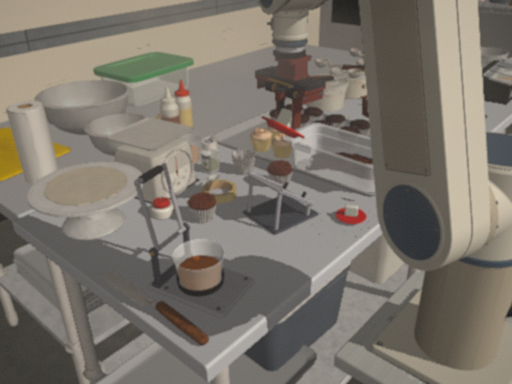

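move_arm --pt "255 0.025 -0.01 0 0" --pt "255 0.06 -0.024 0 0" --pt "255 0.095 -0.038 0 0" --pt "255 0.13 -0.052 0 0" --pt "255 0.165 -0.066 0 0"

```text
t: 5.83
ee_pos: [481.1, 1.1, 251.2]
orientation: [-2.401, -2.024, 0.003]
ft_force: [0.4, 0.8, -0.4]
width: 45.6
```

move_arm --pt "255 0.035 -0.014 0 -0.1" --pt "255 0.07 -0.028 0 -0.2" --pt "255 0.105 -0.042 0 -0.3" --pt "255 0.14 -0.056 0 -0.4" --pt "255 0.175 -0.07 0 -0.5"

```text
t: 6.25
ee_pos: [441.6, 185.3, 251.4]
orientation: [-1.818, -2.561, 0.003]
ft_force: [0.2, -0.4, -0.8]
width: 45.7
```

move_arm --pt "255 0 0 0 -0.1" --pt "255 0 0 0 -0.2" --pt "255 0 0 0 -0.3" --pt "255 0 0 0 -0.4" --pt "255 0 0 0 -0.5"

```text
t: 6.67
ee_pos: [442.2, 183.9, 251.1]
orientation: [-1.127, -2.93, 0.003]
ft_force: [1.0, -0.3, -0.8]
width: 46.1
```

move_arm --pt "255 0 0 0 -0.1" --pt "255 0 0 0 -0.2" --pt "255 0 0 0 -0.3" --pt "255 0 0 0 -0.4" --pt "255 0 0 0 -0.5"

```text
t: 7.08
ee_pos: [442.3, 183.6, 251.2]
orientation: [-0.368, -3.118, 0.002]
ft_force: [-1.0, 0.2, -0.0]
width: 46.1
```

move_arm --pt "255 0 0 0 -0.1" --pt "255 0 0 0 -0.2" --pt "255 0 0 0 -0.3" --pt "255 0 0 0 -0.38" --pt "255 0 0 0 -0.38"

```text
t: 7.5
ee_pos: [442.3, 183.6, 251.3]
orientation: [0.224, -3.131, 0.001]
ft_force: [0.1, 0.6, -1.1]
width: 45.9
```

```bash
python3 - <<'E'
from h import *
to(445,190,230,98)
shot("wrist","w4");shot("scene","s4");shot("top","t4")
for c in("wrist","scene","top"):
  for n in ["cup_rim","bail_hinge","bail_grip","lid_seat","lid_handle"]:
    print(c,n,[(np.round(d["location"]).tolist(),round(d["conf"],2)) for d in place_of(c,n)])
E
```

```text
delta [-0.004  0.006  0.021] roll 0.003 t 7.5 pos [442.3 183.6 251.3] F [ 0.1  0.6 -1.1] q [ 0.37  0.19  1.93 -0.    1.03 -1.35] jawyaw 98.2 w 45.9
wrist cup_rim []
wrist bail_hinge []
wrist bail_grip []
wrist lid_seat [([424.0, 177.0, 234.0], 0.78)]
wrist lid_handle [([443.0, 178.0, 259.0], 0.83), ([426.0, 180.0, 235.0], 0.32)]
scene cup_rim [([464.0, 187.0, 82.0], 0.58)]
scene bail_hinge [([540.0, 199.0, 96.0], 0.98)]
scene bail_grip [([571.0, 205.0, 243.0], 0.88)]
scene lid_seat [([422.0, 179.0, 233.0], 0.82), ([368.0, -255.0, 9.0], 0.82)]
scene lid_handle [([444.0, 184.0, 262.0], 0.74), ([368.0, -250.0, 25.0], 0.58), ([465.0, 188.0, 81.0], 0.57)]
top cup_rim [([470.0, 189.0, 82.0], 0.65)]
top bail_hinge [([536.0, 202.0, 95.0], 0.6)]
top bail_grip [([570.0, 207.0, 242.0], 0.91)]
top lid_seat [([419.0, 183.0, 235.0], 0.85), ([374.0, -250.0, 8.0], 0.65)]
top lid_handle [([367.0, -251.0, 28.0], 0.93)]
```

View pics/w4.png

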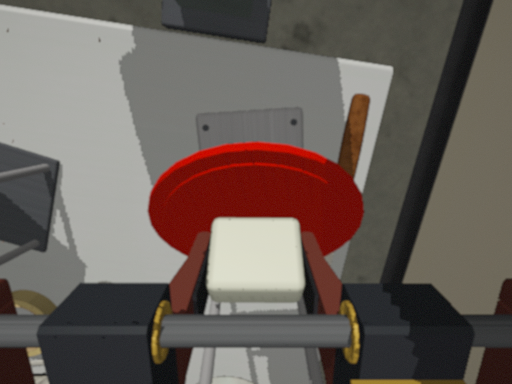

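View pics/s4.png

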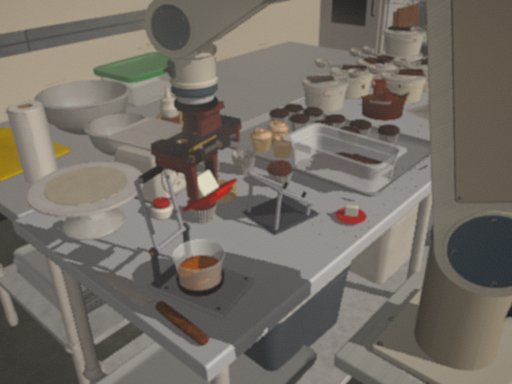

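View pics/t4.png

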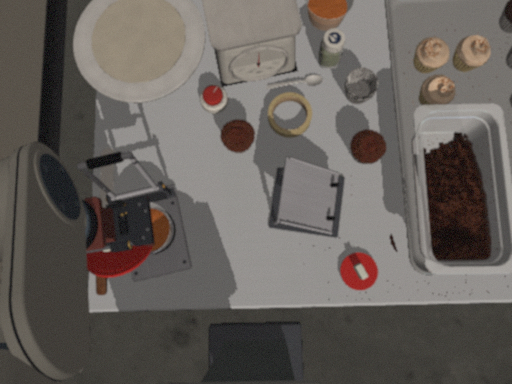

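```bash
python3 - <<'E'
from h import *
th=np.linspace(0,2*np.pi,80)
for c,x0,y0 in(("top",85,140),("scene",130,150)):
    im=cv2.imread(f"pics/{c}0.png"); k=6
    cr=cv2.resize(im[y0:y0+95,x0:x0+125] if c=="top" else im[y0+60:y0+155,x0:x0+125],None,fx=k,fy=k,interpolation=cv2.INTER_CUBIC)
    off=np.array([x0,y0 if c=="top" else y0+60])
    C=np.array([468.5,189.5,84]); yaw=np.radians(8.3); ux=np.array([np.cos(yaw),np.sin(yaw),0]);uy=np.array([-ux[1],ux[0],0])
    P=np.array([C+54.5*(np.cos(t)*ux+np.sin(t)*uy) for t in th])
    def dr(P,col,closed=True): cv2.polylines(cr,[((proj(c,P)-off+.5)*k).astype(np.int32)],closed,col,1)
    dr(P,(0,255,0))
    for s in(-1,1):
        dr(np.array([C+72*ux+53*s*uy+[0,0,23],C+72*ux+53*s*uy-[0,0,80]]),(255,0,0),False)
    g=np.array([C+72*ux+[0,0,12]+150*(np.cos(1.78)*-ux+np.sin(1.78)*np.array([0,0,1]))+s*30*uy for s in(-1,1)]); dr(g,(0,255,255),False)
    cv2.imwrite(f"pics/rim_{c}.png",cr)
E
```

```text
(no output)
```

View pics/rim_top.png

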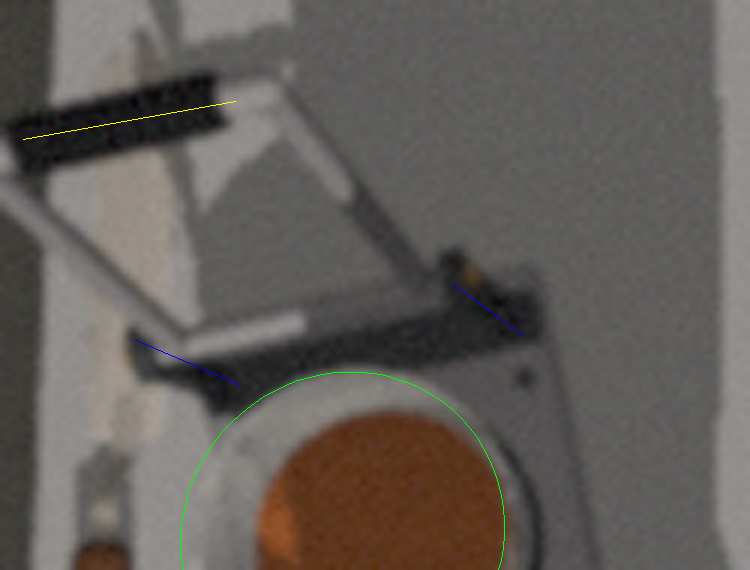

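View pics/rim_scene.png

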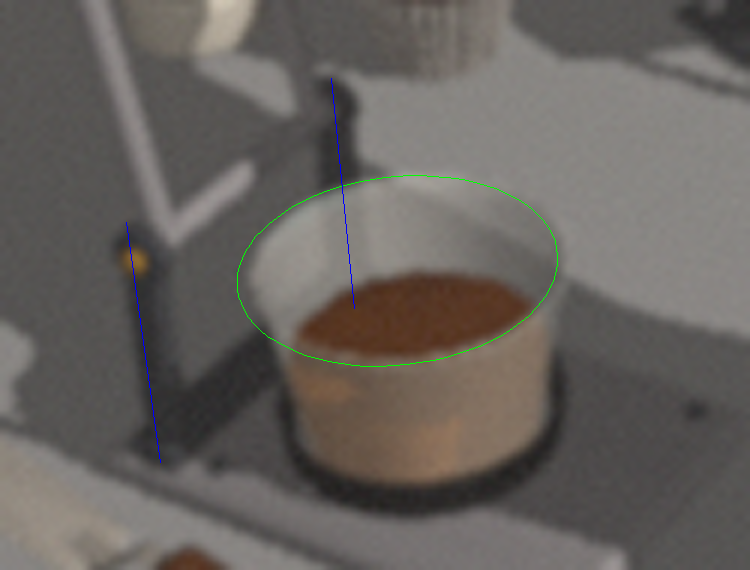

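```bash
python3 - <<'E'
from h import *
to(494.8,192.2,147,98)
E
```

```text
delta [-0.052  0.001  0.106] roll 0.001 t 8.4 pos [443.2 184.  252.7] F [-0.   0.8 -0.1] q [ 0.37  0.19  1.93  0.    1.03 -1.34] jawyaw 98.0 w 45.9
```

move_arm --pt "255 0 0 0.02 0" --pt "255 -0.015 0 0.04 0" --pt "255 -0.03 0.001 0.06 0" --pt "255 -0.045 0.001 0.08 0" --pt "255 -0.053 0.001 0.095 0"

```text
t: 8.82
ee_pos: [496.7, 192.6, 156.3]
orientation: [-0.22, 3.134, 0.0]
ft_force: [-0.0, 0.0, -1.1]
width: 45.9
```

move_arm --pt "255 0 0 0.005 0" --pt "255 0 0 0.01 0" --pt "255 0 0 0.01 0"

```text
t: 9.07
ee_pos: [494.5, 192.1, 147.1]
orientation: [0.22, -3.132, 0.001]
ft_force: [0.0, 0.3, -0.9]
width: 46.1
```

```bash
python3 - <<'E'
from fit import *
to(494.8,192.2,147,98)
for c in("scene","top","wrist"):
  im=shot(c,c[0]+"5").copy()
  p,M,o=pose()
  hb,rim=lid_pts(p[0],p[1],p[2]+5,188.2)
  th=np.linspace(0,2*np.pi,80); C=np.array([468,188.3,84]);P=np.array([C+54.5*np.array([np.cos(t),np.sin(t),0]) for t in th])
  for Q,col in((hb,(255,0,0)),(rim,(255,255,0)),(P,(0,255,0))): cv2.polylines(im,[cv2.convexHull(proj(c,Q).astype(np.int32))],True,col,1)
  if c=="scene": cv2.imwrite("pics/s5o.png",cv2.resize(np.hstack([cv2.imread("pics/s5.png")[160:310,130:260],im[160:310,130:260]]),None,fx=3,fy=3))
  if c=="top": cv2.imwrite("pics/t5o.png",cv2.resize(im[150:290,80:210],None,fx=4,fy=4))
E
```

```text
delta [-0.  0.  0.] roll 0.001 t 9.07 pos [494.5 192.1 147.1] F [ 0.   0.3 -0.9] q [ 0.35  0.41  1.9   0.    0.83 -1.36] jawyaw 98.0 w 46.1
```

View pics/s5o.png

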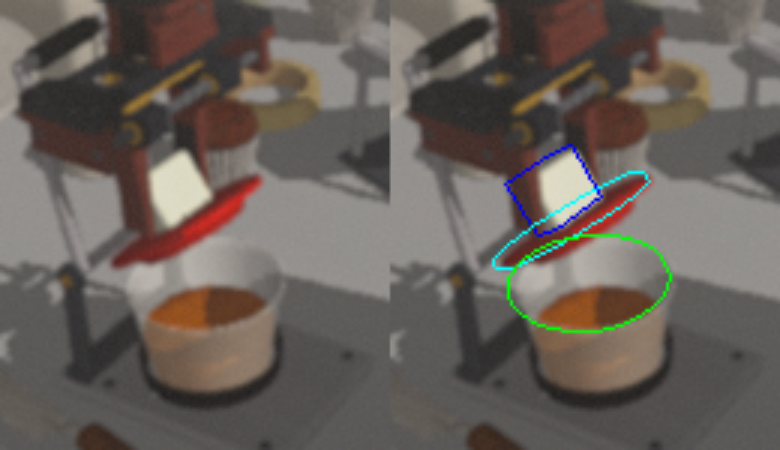

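View pics/w5.png

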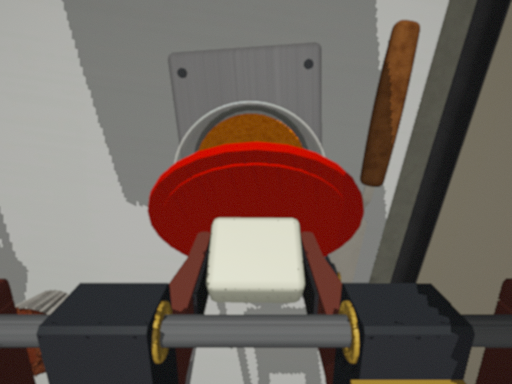

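```bash
python3 - <<'E'
from fit import *
p,M,o=pose()
im=cv2.imread("pics/w5.png")
k=5
cr=cv2.resize(im[85:185,150:360],None,fx=3.8,fy=3.8,interpolation=cv2.INTER_CUBIC)
th=np.linspace(0,2*np.pi,200); C=np.array([468,188.3,84])
for r,col in((54.5,(0,255,0)),(47,(255,0,0))):
  P=np.array([C+r*np.array([np.cos(t),np.sin(t),0]) for t in th])
  q=((proj("wrist",P)-[150,85]+.5)*3.8).astype(np.int32); cv2.polylines(cr,[q],True,col,1)
hb,rim=lid_pts(p[0],p[1],p[2]+5,188.2)
q=((proj("wrist",rim)-[150,85]+.5)*3.8).astype(np.int32); cv2.polylines(cr,[cv2.convexHull(q)],True,(255,255,0),1)
cv2.imwrite("pics/w5o.png",cr[:600,:800])
E
```

```text
(no output)
```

View pics/w5o.png

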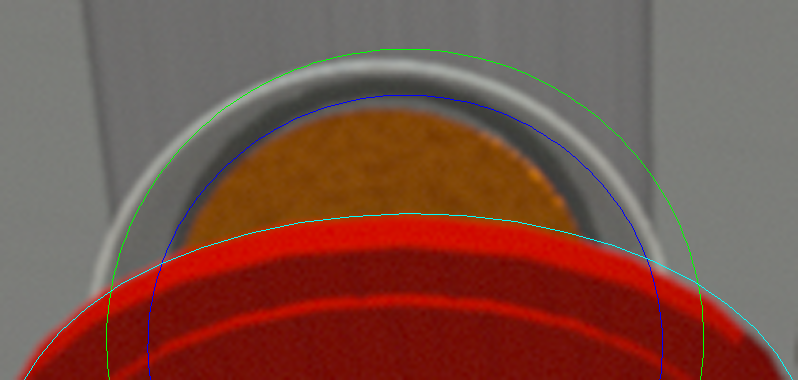

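View pics/t5o.png

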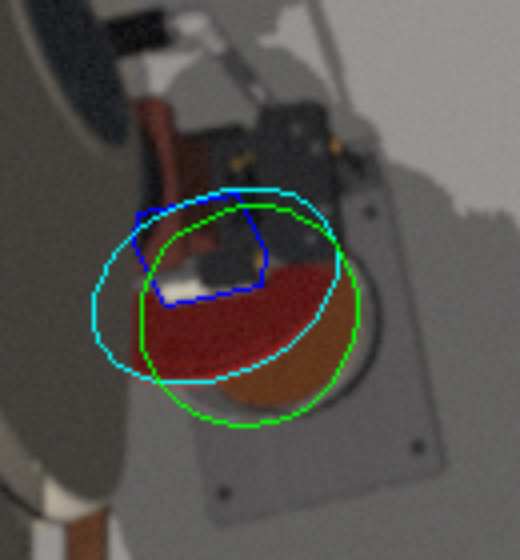

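```bash
python3 - <<'E'
from fit import *
k=9
im=cv2.imread("pics/top0.png")
cr=cv2.resize(im[190:262,112:182],None,fx=k,fy=k,interpolation=cv2.INTER_CUBIC)
cr=cv2.convertScaleAbs(cr,alpha=1.5)
raw=cr.copy()
th=np.linspace(0,2*np.pi,200)
for C,col in(((468,188.3,84),(0,255,0)),((470.5,184.5,84),(255,255,0))):
  P=np.array([np.array(C)+54.5*np.array([np.cos(t),np.sin(t),0]) for t in th])
  q=((proj("top",P)-[112,190]+.5)*k).astype(np.int32); cv2.polylines(cr,[q],True,col,1)
cv2.imwrite("pics/t0z.png",cr[:600,:800]); cv2.imwrite("pics/t0r.png",raw[:600,:800])
im=cv2.imread("pics/scene0.png")
cr=cv2.resize(im[230:300,160:240],None,fx=8,fy=8,interpolation=cv2.INTER_CUBIC);cr=cv2.convertScaleAbs(cr,alpha=1.4)
for C,col in(((468,188.3,84),(0,255,0)),((470.5,184.5,84),(255,255,0))):
  P=np.array([np.array(C)+54.5*np.array([np.cos(t),np.sin(t),0]) for t in th])
  q=((proj("scene",P)-[160,230]+.5)*8).astype(np.int32); cv2.polylines(cr,[q],True,col,1)
cv2.imwrite("pics/s0z.png",cr)
# wrist: fit circle center from rim points (outer edge) clicked in w5o
pts=np.array([(375,58),(95,285),(663,255),(200,125),(560,130),(300,68),(470,72)])/3.8+[150,85]-.5
from scipy.optimize import least_squares
p,M,o=pose();kk=calibration("wrist");T=np.eye(4);T[:3,:3]=M;T[:3,3]=p;G=T@kk["hand_eye"]
ray=(G[:3,:3]@np.linalg.inv(kk["intrinsics"])@np.c_[pts,np.ones(len(pts))].T).T
for z in(84,):
  W=G[:3,3]+ray*((z-G[2,3])/ray[:,2])[:,None]
  for r in(54.5,None):
    f=(lambda v:np.hypot(W[:,0]-v[0],W[:,1]-v[1])-54.5) if r else (lambda v:np.hypot(W[:,0]-v[0],W[:,1]-v[1])-v[2])
    s=least_squares(f,[468,188] if r else [468,188,54]); print(z,s.x.round(1),s.fun.round(1))
E
```

```text
84 [470.6 184.4] [ 0.6 -0.5  0.1 -0.5 -1.4  0.7  0.4]
84 [469.6 184.2  53.7] [ 0.4 -0.   0.6 -0.5 -1.3  0.6  0.3]
```

View pics/t0z.png

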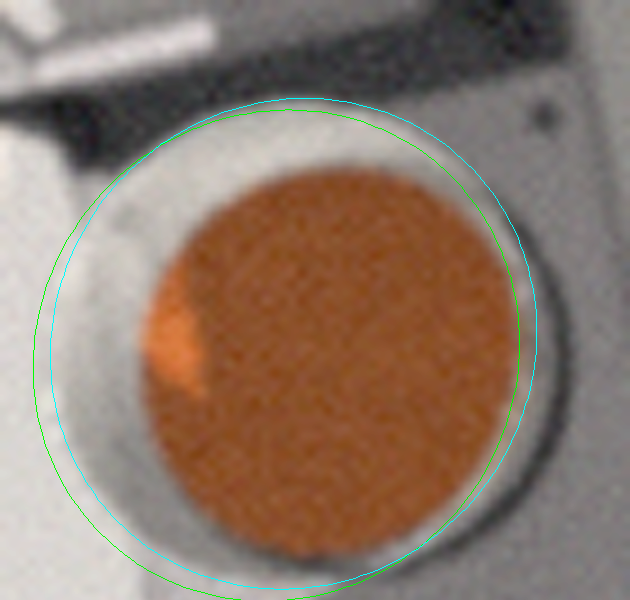

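View pics/s0z.png

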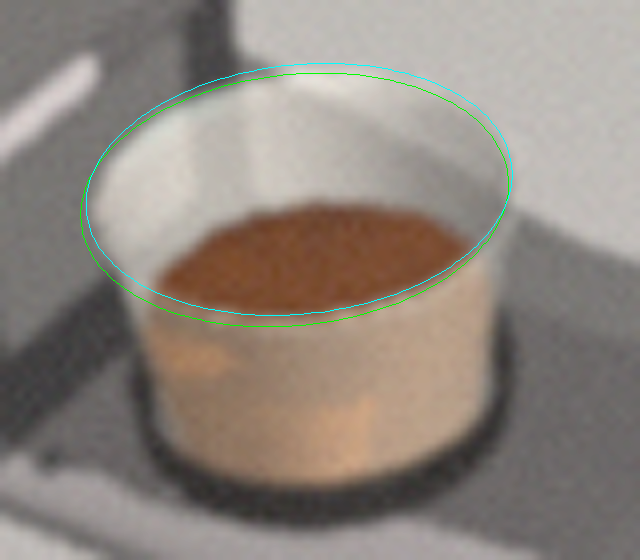

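move_arm --pt "255 -0.002 -0.004 0 0" --pt "255 -0.002 -0.004 0.003 0" --pt "255 -0.002 -0.004 0.006 0" --pt "255 -0.002 -0.004 0.008 0" --pt "255 -0.002 -0.004 0.008 0"

```text
t: 9.63
ee_pos: [497.7, 188.5, 139.3]
orientation: [0.22, -3.133, 0.0]
ft_force: [-0.6, -0.0, -1.3]
width: 45.9
```

move_arm --pt "255 0 0 0.001 0" --pt "255 0 0 0.002 0" --pt "255 0 0 0.003 0" --pt "255 0 0 0.004 0" --pt "255 0 0 0.004 0"

```text
t: 10.05
ee_pos: [497.9, 188.7, 135.5]
orientation: [0.22, -3.134, 0.0]
ft_force: [0.1, -0.5, -1.0]
width: 45.9
```

```bash
python3 - <<'E'
from h import *
to(497.3,188.7,135,98)
im=shot("scene","s6");shot("wrist","w6")
cv2.imwrite("pics/s6c.png",cv2.resize(im[160:310,110:280],None,fx=4.5,fy=4))
E
```

```text
delta [0.001 0.    0.001] roll 0.001 t 10.05 pos [497.9 188.7 135.5] F [ 0.1 -0.5 -1. ] q [ 0.34  0.43  1.9   0.    0.8  -1.37] jawyaw 98.0 w 45.9
```

View pics/s6c.png

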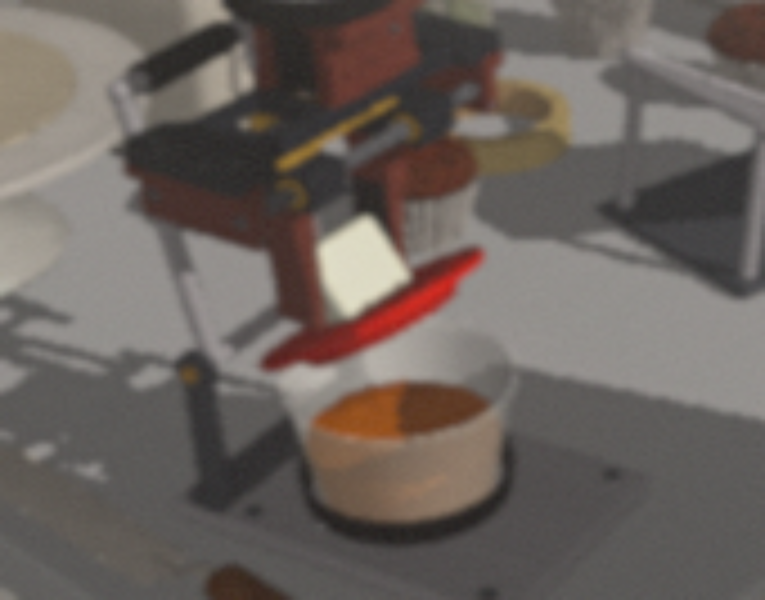

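View pics/w6.png

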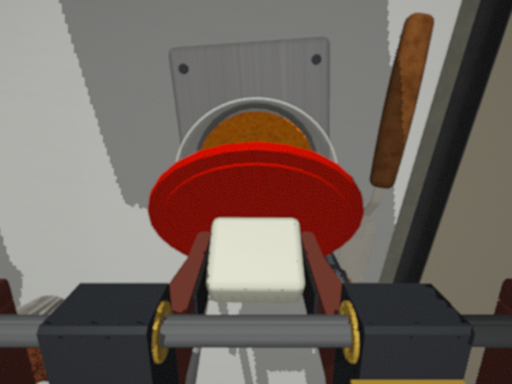

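move_arm --pt "255 0 0 0.001 0" --pt "255 0 0 0.002 0" --pt "255 0 0 0.003 0" --pt "255 0 0 0.003 0"

```text
t: 10.48
ee_pos: [497.9, 188.6, 132.5]
orientation: [0.22, -3.134, 0.0]
ft_force: [0.2, -0.5, -1.3]
width: 46.1
```

move_arm --pt "255 0 0 0.001 0" --pt "255 0 0 0.002 0" --pt "255 0 0 0.003 0" --pt "255 0 0 0.003 0"

```text
t: 10.82
ee_pos: [498.3, 188.8, 129.7]
orientation: [-0.22, 3.133, 0.0]
ft_force: [0.3, -0.4, -0.4]
width: 46.1
```

```bash
python3 - <<'E'
from h import *
to(497.3,188.7,135,98)
im=shot("scene","s7")
cv2.imwrite("pics/s7c.png",cv2.resize(im[200:290,140:240],None,fx=7,fy=6,interpolation=cv2.INTER_CUBIC))
im=shot("wrist","w7")
E
```

```text
delta [ 0.001  0.    -0.005] roll 0.001 t 10.82 pos [498.3 188.8 129.7] F [ 0.3 -0.4 -0.4] q [ 0.34  0.44  1.91 -0.    0.79 -1.37] jawyaw 98.0 w 46.1
```

View pics/s7c.png

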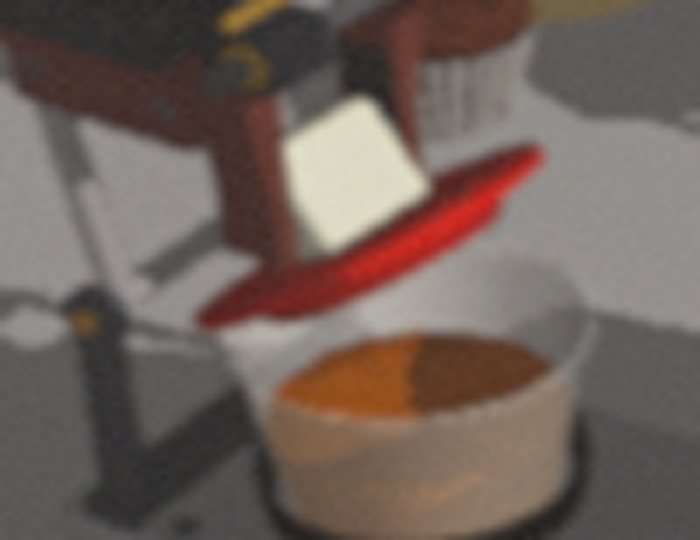

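View pics/w7.png

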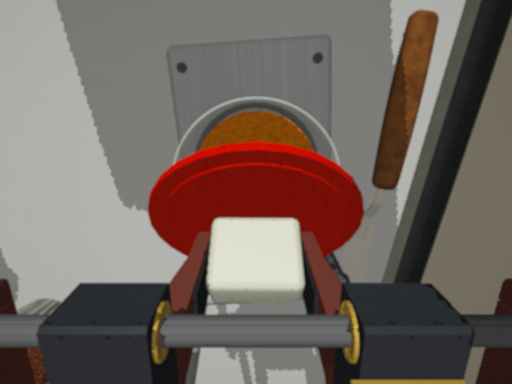

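move_arm --pt "255 0.001 0 0.002 0" --pt "255 0.002 0 0.004 0" --pt "255 0.004 0 0.005 0" --pt "255 0.006 0 0.006 0" --pt "255 0.006 0 0.006 0"

```text
t: 11.33
ee_pos: [495.0, 188.6, 125.5]
orientation: [-0.22, 3.127, 0.002]
ft_force: [4.1, 0.2, 7.9]
width: 45.9
```

```bash
python3 - <<'E'
from h import *
to(497.3,188.7,135,98)
im=shot("scene","s8")
cv2.imwrite("pics/s8c.png",cv2.resize(im[200:290,140:240],None,fx=7,fy=6,interpolation=cv2.INTER_CUBIC))
E
```

```text
delta [-0.002 -0.    -0.009] roll 0.001 t 11.33 pos [495.  188.6 125.5] F [4.1 0.2 7.9] q [ 0.34  0.44  1.92 -0.    0.77 -1.37] jawyaw 98.0 w 45.9
```

View pics/s8c.png

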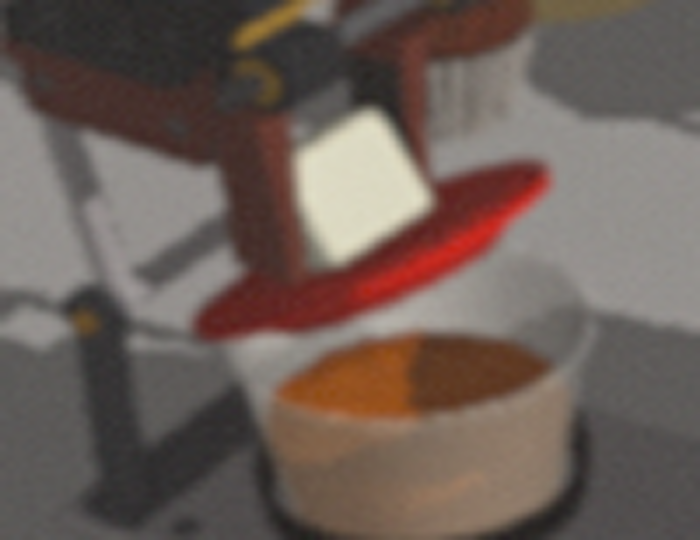

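move_arm --pt "255 0.002 0 0.001 0" --pt "255 0.004 0 0.002 0" --pt "255 0.006 0 0.004 0" --pt "255 0.008 0 0.006 0" --pt "255 0.008 0 0.006 0"

```text
t: 11.8
ee_pos: [488.3, 187.7, 119.8]
orientation: [-0.22, 3.124, 0.003]
ft_force: [5.9, -1.8, 8.7]
width: 45.7
```

```bash
python3 - <<'E'
from h import *
to(497.3,188.7,135,98)
im=shot("scene","s9")
cv2.imwrite("pics/s9c.png",cv2.resize(im[200:290,140:240],None,fx=7,fy=6,interpolation=cv2.INTER_CUBIC))
E
```

```text
delta [-0.009 -0.    -0.015] roll 0.001 t 11.8 pos [488.3 187.7 119.8] F [ 5.9 -1.8  8.7] q [ 0.34  0.45  1.94 -0.    0.75 -1.37] jawyaw 98.1 w 45.7
```

View pics/s9c.png

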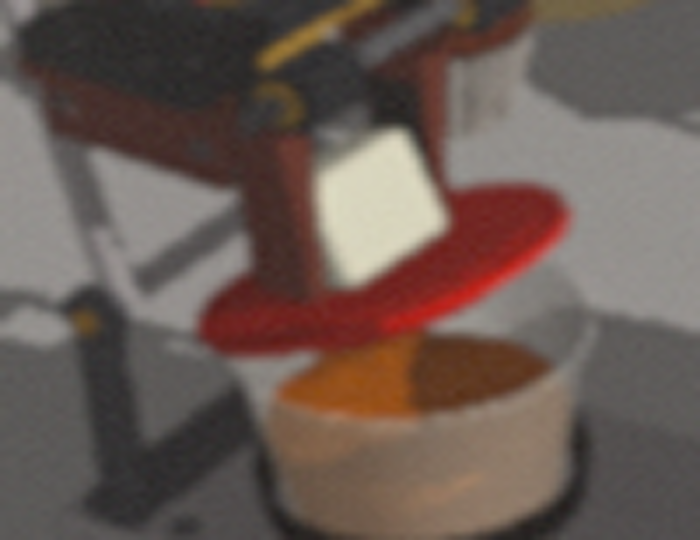

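move_arm --pt "255 0.003 0 0.001 0" --pt "255 0.006 0 0.003 0" --pt "255 0.008 0 0.005 0" --pt "255 0.009 0 0.007 0" --pt "255 0.009 0 0.007 0"

```text
t: 12.27
ee_pos: [479.2, 186.7, 112.5]
orientation: [-0.22, 3.125, 0.003]
ft_force: [4.8, 0.4, 6.3]
width: 45.6
```

```bash
python3 - <<'E'
from h import *
to(497.3,188.7,135,98)
im=shot("scene","s10")
cv2.imwrite("pics/s10c.png",cv2.resize(im[200:290,140:240],None,fx=7,fy=6,interpolation=cv2.INTER_CUBIC))
im=shot("wrist","w10")
E
```

```text
delta [-0.018 -0.001 -0.022] roll 0.001 t 12.27 pos [479.2 186.7 112.5] F [4.8 0.4 6.3] q [ 0.35  0.45  1.96 -0.    0.73 -1.36] jawyaw 98.1 w 45.6
```

View pics/s10c.png

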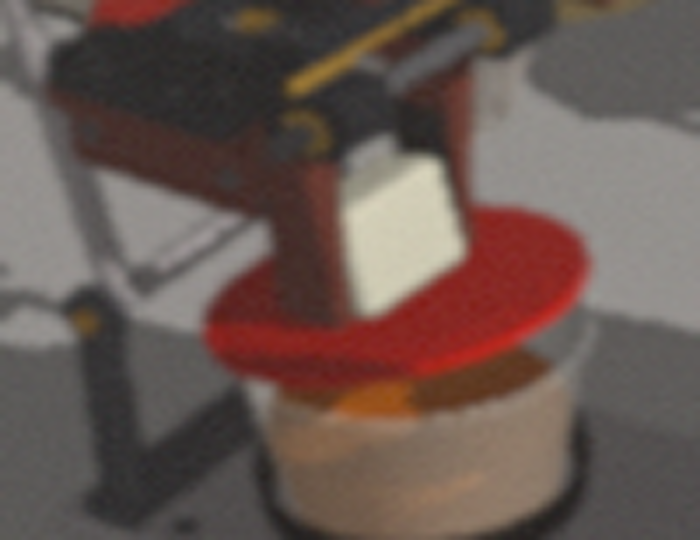

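View pics/w10.png

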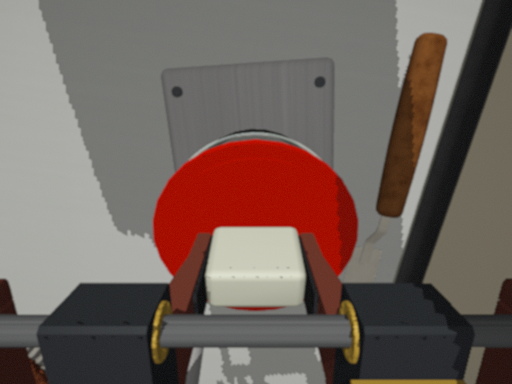

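move_arm --pt "255 0.002 0 0.001 0" --pt "255 0.004 0 0.003 0" --pt "255 0.006 0 0.004 0" --pt "255 0.006 0 0.005 0" --pt "255 0.006 0 0.005 0"

```text
t: 12.78
ee_pos: [472.3, 185.7, 107.3]
orientation: [-0.22, 3.127, 0.003]
ft_force: [2.9, 1.1, 7.4]
width: 46.0
```

```bash
python3 - <<'E'
from h import *
to(470.5,184.8,106,98)
im=shot("scene","s11")
cv2.imwrite("pics/s11c.png",cv2.resize(im[200:290,140:240],None,fx=7,fy=6,interpolation=cv2.INTER_CUBIC))
im=shot("wrist","w11")
E
```

```text
delta [ 0.002 -0.001  0.001] roll 0.001 t 12.78 pos [472.3 185.7 107.3] F [2.9 1.1 7.4] q [ 0.35  0.45  1.97 -0.    0.71 -1.36] jawyaw 98.0 w 46.0
```

View pics/s11c.png

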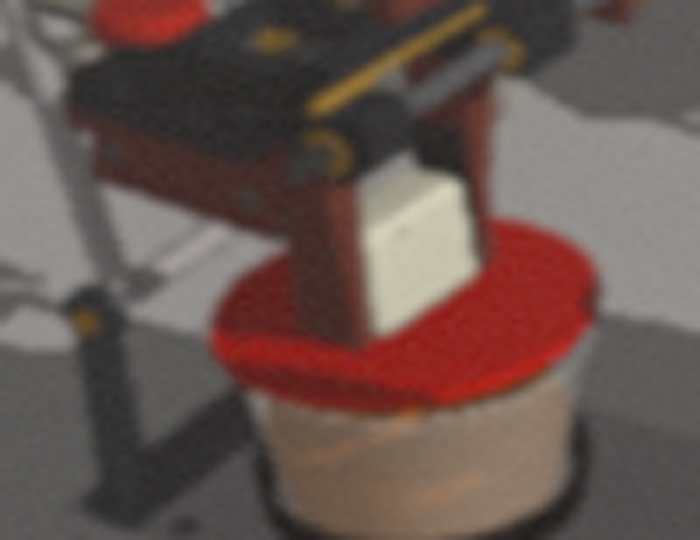

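View pics/w11.png

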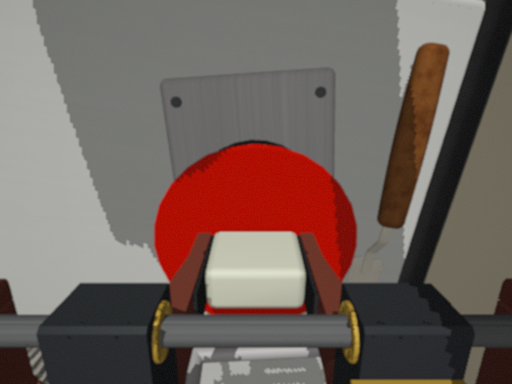

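move_arm --pt "255 0.001 0 0.001 0" --pt "255 0.001 0 0.002 0" --pt "255 0.001 0 0.003 0" --pt "255 0.001 0 0.003 0"

```text
t: 13.22
ee_pos: [470.4, 185.4, 104.1]
orientation: [-0.22, 3.129, 0.002]
ft_force: [1.3, 0.7, 8.9]
width: 45.7
```

move_arm --pt "255 0 0 0.001 0" --pt "255 0 0 0.002 0" --pt "255 0 0 0.002 0"

```text
t: 13.47
ee_pos: [470.1, 185.4, 102.7]
orientation: [-0.22, 3.13, 0.002]
ft_force: [-3.5, 0.1, 18.4]
width: 45.7
```

```bash
python3 - <<'E'
from h import *
to(470.5,184.8,106,98)
im=shot("scene","s12")
cv2.imwrite("pics/s12c.png",cv2.resize(im[200:290,140:240],None,fx=7,fy=6,interpolation=cv2.INTER_CUBIC))
im=shot("wrist","w12")
E
```

```text
delta [-0.    -0.001 -0.003] roll 0.001 t 13.47 pos [470.1 185.4 102.7] F [-3.5  0.1 18.4] q [ 0.35  0.46  1.98  0.    0.7  -1.36] jawyaw 98.0 w 45.7
```

View pics/s12c.png

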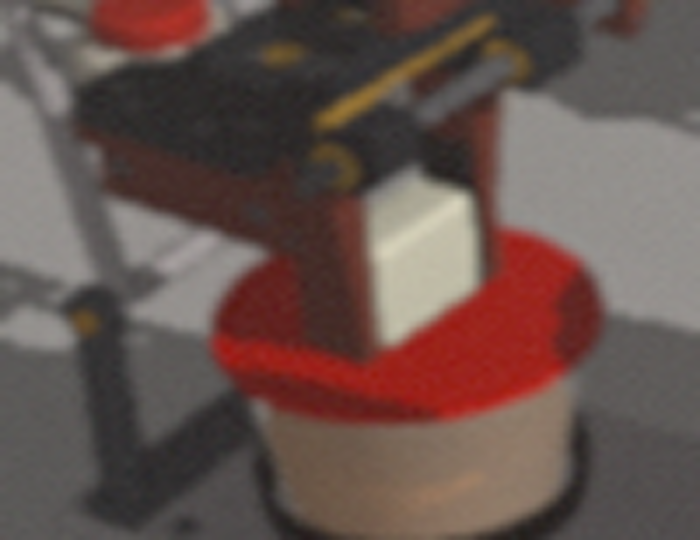

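move_arm --pt "255 0 0 -0.001 0" --pt "0 0 0 -0.001 0" --pt "0 0 0 -0.001 0" --pt "0 0 0 -0.001 0" --pt "0 0 0 -0.001 0"

```text
t: 13.98
ee_pos: [469.5, 184.8, 102.8]
orientation: [-0.22, 3.131, 0.001]
ft_force: [-0.7, -1.0, 12.3]
width: 69.1
```

move_arm --pt "0 0 0 -0.001 0" --pt "0 0 0 -0.02 0" --pt "0 0 0 -0.045 0" --pt "0 0 0 -0.07 0" --pt "0 0 0 -0.08 0"

```text
t: 14.4
ee_pos: [469.2, 184.8, 184.0]
orientation: [-0.22, 3.131, 0.001]
ft_force: [0.8, -0.4, -0.8]
width: 87.9
```

```bash
python3 - <<'E'
from h import *
to(470.5,184.8,106,98)
im=shot("scene","s13")
cv2.imwrite("pics/s13c.png",cv2.resize(im[200:290,140:240],None,fx=7,fy=6,interpolation=cv2.INTER_CUBIC))
im=shot("wrist","w13")
for c in("scene","wrist"):
  for n in("lid_seat","lid_handle","bail_grip"): print(c,n,[(np.round(d["location"]).tolist(),round(d["conf"],2)) for d in place_of(c,n)])
E
```

```text
delta [-0.001 -0.     0.078] roll 0.001 t 14.4 pos [469.2 184.8 184. ] F [ 0.8 -0.4 -0.8] q [ 0.35  0.32  1.94 -0.    0.88 -1.36] jawyaw 98.0 w 87.9
scene lid_seat [([369.0, -254.0, 9.0], 0.85), ([463.0, 184.0, 86.0], 0.57)]
scene lid_handle [([367.0, -253.0, 25.0], 0.95), ([472.0, 187.0, 115.0], 0.64)]
scene bail_grip [([568.0, 208.0, 240.0], 0.96)]
wrist lid_seat [([470.0, 181.0, 85.0], 0.57)]
wrist lid_handle []
wrist bail_grip []
```

View pics/s13c.png

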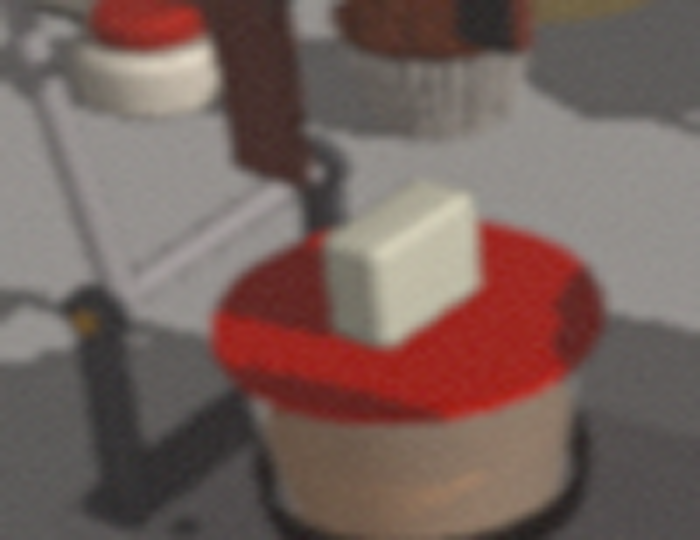

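View pics/w13.png

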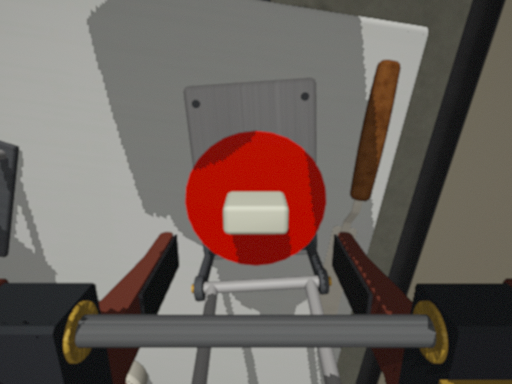

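```bash
python3 - <<'E'
from h import *
to(594,210,300,100);to(594,210,244,100)
E
```

```text
delta [-0.129  0.008 -0.12 ] roll -0.034 t 14.8 pos [467.6 184.2 180.4] F [-0.7 -1.2 -0.4] q [ 0.35  0.33  1.94  0.    0.88 -1.36] jawyaw 98.0 w 87.7
delta [-0.129  0.008 -0.064] roll -0.034 t 14.8 pos [467.6 184.2 180.4] F [-0.7 -1.2 -0.4] q [ 0.35  0.33  1.94  0.    0.88 -1.36] jawyaw 98.0 w 87.7
```

move_arm --pt "255 0 0 -0.03 -0.035" --pt "255 0 0 -0.065 -0.035" --pt "255 0 0 -0.1 -0.035" --pt "255 0 0 -0.12 -0.035" --pt "255 -0.02 0.002 -0.12 -0.035"

```text
t: 15.22
ee_pos: [487.8, 189.5, 305.7]
orientation: [-0.275, 3.125, 0.002]
ft_force: [0.5, 0.5, 0.5]
width: 57.7
```

move_arm --pt "255 -0.03 0 0 0" --pt "255 -0.06 0 0 0" --pt "255 -0.09 0.0 0 0" --pt "255 -0.11 0.0 0 0" --pt "255 -0.11 0 0 0"

```text
t: 15.63
ee_pos: [599.0, 208.8, 300.0]
orientation: [0.274, -3.13, 0.0]
ft_force: [-1.2, -0.0, 0.3]
width: 24.6
```

```bash
python3 - <<'E'
from h import *
to(594,210,244,100)
shot("wrist","w14");im=shot("scene","s14")
cv2.imwrite("pics/s14c.png",cv2.resize(im[60:290,50:280],None,fx=2.6,fy=2.6,interpolation=cv2.INTER_CUBIC))
for c in("scene","wrist","top"):
  if c=="top": shot("top","t14")
  for n in("bail_grip",): print(c,n,[(np.round(d["location"]).tolist(),round(d["conf"],2)) for d in place_of(c,n)])
E
```

```text
delta [0.005 0.002 0.056] roll 0.0 t 15.63 pos [599.  208.8 300. ] F [-1.2 -0.   0.3] q [ 0.32  0.38  1.55 -0.    1.22 -1.43] jawyaw 100.0 w 24.6
scene bail_grip [([568.0, 208.0, 244.0], 0.8)]
wrist bail_grip [([571.0, 204.0, 243.0], 0.78)]
top bail_grip [([568.0, 204.0, 245.0], 0.88)]
```

View pics/s14c.png

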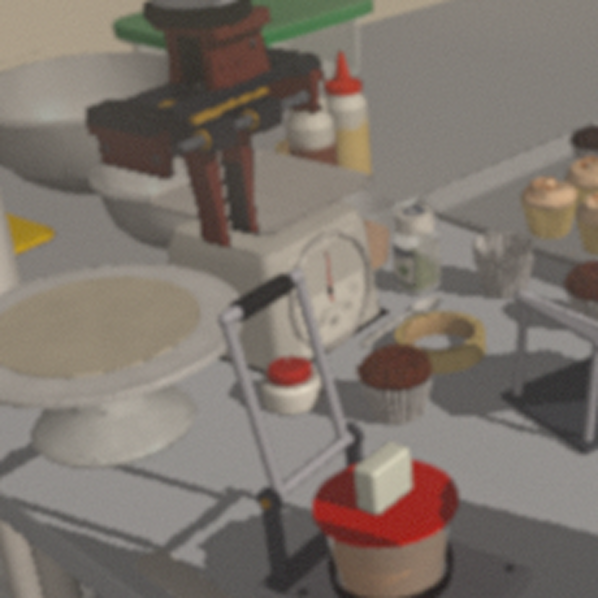

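View pics/w14.png

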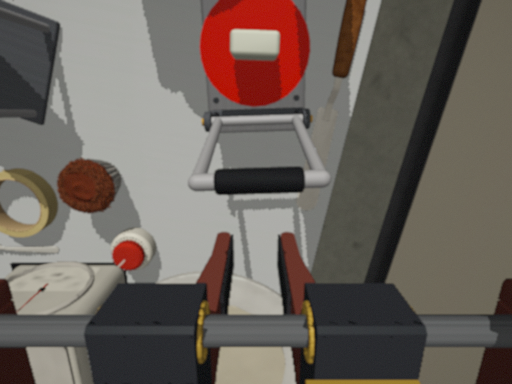

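move_arm --pt "255 0 0 0.02 0" --pt "255 0 0 0.04 0" --pt "255 0 0 0.054 0" --pt "255 0.004 0 0.054 0" --pt "255 0.008 0 0.054 0"

```text
t: 16.35
ee_pos: [587.5, 206.9, 247.5]
orientation: [0.275, -3.129, 0.0]
ft_force: [2.2, 0.9, -0.2]
width: 0.7
```

move_arm --pt "255 0.01 0 0 0" --pt "255 0.02 0 0 0" --pt "255 0.03 0 0 0" --pt "255 0.04 0 0 0" --pt "255 0.05 0 0 0"

```text
t: 16.77
ee_pos: [538.0, 198.1, 248.4]
orientation: [-0.275, 3.128, -0.0]
ft_force: [1.9, -0.3, -1.7]
width: 0.4
```

```bash
python3 - <<'E'
from h import *
to(594,210,244,100)
shot("wrist","w15");im=shot("scene","s15")
cv2.imwrite("pics/s15c.png",cv2.resize(im[60:290,50:280],None,fx=2.6,fy=2.6,interpolation=cv2.INTER_CUBIC))
for c in("scene","wrist"):
  for n in("bail_grip",): print(c,n,[(np.round(d["location"]).tolist(),round(d["conf"],2)) for d in place_of(c,n)])
E
```

```text
delta [-0.057  0.002  0.004] roll 0.001 t 16.77 pos [538.  198.1 248.4] F [ 1.9 -0.3 -1.7] q [ 0.33  0.33  1.74 -0.    1.07 -1.41] jawyaw 100.1 w 0.4
scene bail_grip [([512.0, 193.0, 242.0], 0.6)]
wrist bail_grip [([517.0, 196.0, 240.0], 0.82)]
```

View pics/s15c.png

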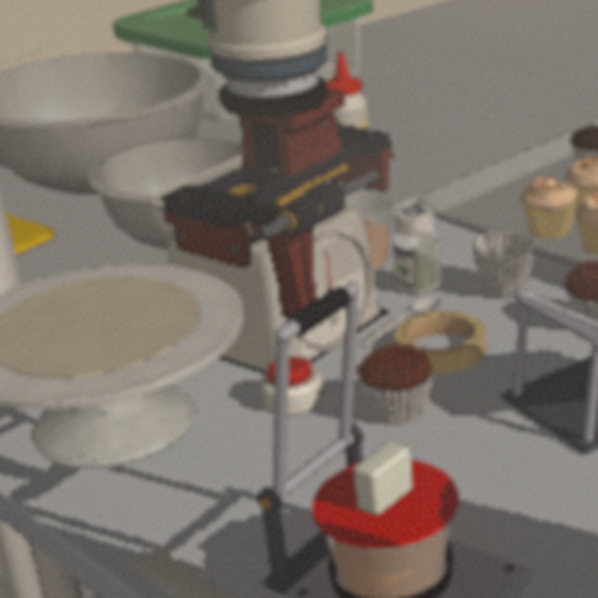

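move_arm --pt "255 0.012 0 0.003 0" --pt "255 0.025 0 0.006 0" --pt "255 0.035 0 0.011 0" --pt "255 0.045 0 0.017 0" --pt "255 0.055 0 0.022 0"

```text
t: 17.38
ee_pos: [485.0, 188.8, 225.5]
orientation: [-0.275, 3.129, 0.0]
ft_force: [1.7, -0.5, 0.8]
width: 0.5
```

move_arm --pt "255 0.008 0 0.005 0" --pt "255 0.016 0 0.012 0" --pt "255 0.024 0 0.019 0" --pt "255 0.032 0 0.027 0" --pt "255 0.032 0 0.027 0"

```text
t: 17.8
ee_pos: [451.1, 182.6, 196.8]
orientation: [0.275, -3.126, 0.001]
ft_force: [-0.3, -0.9, 0.2]
width: 0.3
```

```bash
python3 - <<'E'
from h import *
to(594,210,244,100)
shot("wrist","w16");im=shot("scene","s16")
cv2.imwrite("pics/s16c.png",cv2.resize(im[60:290,50:280],None,fx=2.6,fy=2.6,interpolation=cv2.INTER_CUBIC))
for c in("scene","wrist"):
  for n in("bail_grip",): print(c,n,[(np.round(d["location"]).tolist(),round(d["conf"],2)) for d in place_of(c,n)])
E
```

```text
delta [-0.145  0.002 -0.048] roll 0.001 t 17.8 pos [451.1 182.6 196.8] F [-0.3 -0.9  0.2] q [ 0.36  0.28  1.96  0.    0.91 -1.39] jawyaw 100.0 w 0.3
scene bail_grip [([433.0, 178.0, 195.0], 0.83), ([470.0, 186.0, 116.0], 0.38)]
wrist bail_grip [([430.0, 178.0, 194.0], 0.97)]
```

View pics/s16c.png

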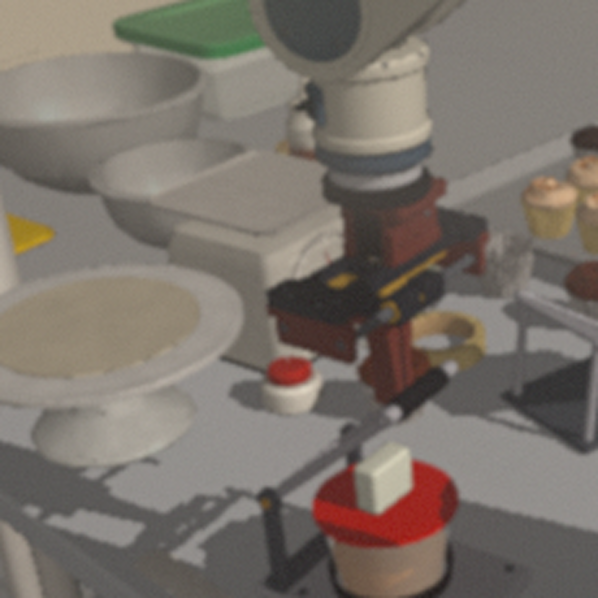

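View pics/w16.png

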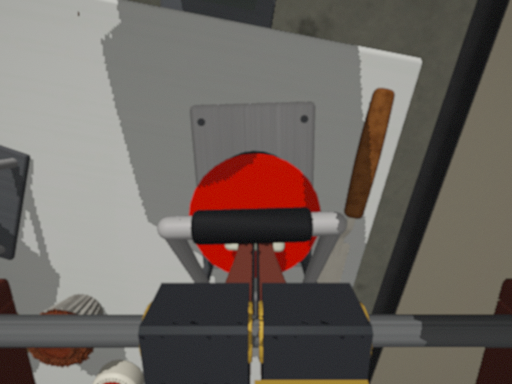

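move_arm --pt "255 -0.004 0 -0.005 0" --pt "255 -0.004 0 -0.03 0" --pt "255 0.0 0 -0.036 0" --pt "255 0.015 0 -0.036 0" --pt "255 0.028 0 -0.036 0"

```text
t: 18.42
ee_pos: [426.2, 178.4, 235.5]
orientation: [-0.274, 3.127, 0.001]
ft_force: [-0.0, 0.0, 1.0]
width: 0.3
```

move_arm --pt "255 0 0 0.008 0" --pt "255 0.004 0 0.018 0" --pt "255 0.008 0 0.028 0" --pt "255 0.012 0 0.04 0" --pt "255 0.015 0 0.05 0"

```text
t: 18.83
ee_pos: [410.7, 175.5, 183.7]
orientation: [0.275, -3.129, 0.0]
ft_force: [-1.8, -0.9, 1.4]
width: 0.4
```

```bash
python3 - <<'E'
from h import *
to(394,172,125,100)
shot("wrist","w17");im=shot("scene","s17")
cv2.imwrite("pics/s17c.png",cv2.resize(im[60:290,50:280],None,fx=2.6,fy=2.6,interpolation=cv2.INTER_CUBIC))
for c in("scene","wrist"):
  for n in("bail_grip",): print(c,n,[(np.round(d["location"]).tolist(),round(d["conf"],2)) for d in place_of(c,n)])
E
```

```text
delta [ 0.017 -0.001  0.059] roll 0.001 t 18.83 pos [410.7 175.5 183.7] F [-1.8 -0.9  1.4] q [ 0.38  0.24  2.05  0.    0.85 -1.37] jawyaw 100.0 w 0.4
scene bail_grip [([407.0, 170.0, 156.0], 0.63), ([468.0, 184.0, 118.0], 0.48)]
wrist bail_grip [([407.0, 171.0, 161.0], 0.67)]
```

View pics/s17c.png

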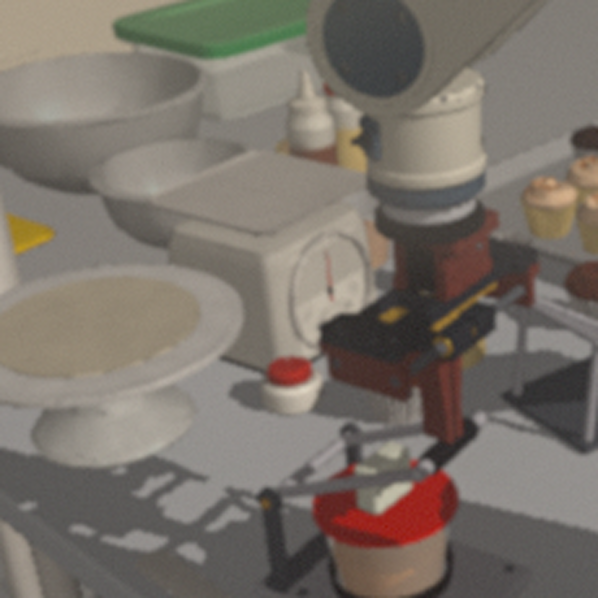

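move_arm --pt "255 0.004 0 0.012 0" --pt "255 0.008 0 0.024 0" --pt "255 0.011 0 0.036 0" --pt "255 0.012 0 0.046 0" --pt "255 0.013 0 0.054 0"

```text
t: 19.45
ee_pos: [398.8, 173.6, 130.5]
orientation: [-0.275, 3.129, 0.0]
ft_force: [-0.9, -1.1, 0.7]
width: 0.3
```

move_arm --pt "255 0 0 0.003 0" --pt "255 0 0 0.006 0" --pt "255 0 0 0.009 0" --pt "255 0 0 0.01 0"

```text
t: 19.78
ee_pos: [398.7, 173.6, 120.7]
orientation: [-0.275, 3.129, 0.0]
ft_force: [-0.9, 0.2, 0.7]
width: 0.4
```

move_arm --pt "255 0 0 0.002 0" --pt "255 0 0 0.003 0" --pt "255 0 0 0.004 0" --pt "255 0 0 0.004 0"

```text
t: 20.12
ee_pos: [398.9, 173.7, 118.2]
orientation: [-0.275, 3.128, 0.001]
ft_force: [-5.9, -2.0, 23.3]
width: 0.7
```

```bash
python3 - <<'E'
from h import *
to(394,172,125,100)
shot("wrist","w18");im=shot("scene","s18")
cv2.imwrite("pics/s18c.png",cv2.resize(im[200:310,120:280],None,fx=4.8,fy=4.8,interpolation=cv2.INTER_CUBIC))
for c in("scene","wrist"):
  for n in("bail_grip",): print(c,n,[(np.round(d["location"]).tolist(),round(d["conf"],2)) for d in place_of(c,n)])
E
```

```text
delta [ 0.005 -0.001 -0.007] roll 0.001 t 20.12 pos [398.9 173.7 118.2] F [-5.9 -2.  23.3] q [ 0.38  0.35  2.12  0.    0.67 -1.36] jawyaw 100.0 w 0.7
scene bail_grip [([393.0, 170.0, 95.0], 0.86), ([670.0, -5.0, 33.0], 0.44), ([468.0, 187.0, 116.0], 0.34)]
wrist bail_grip [([393.0, 170.0, 98.0], 0.67)]
```

View pics/s18c.png

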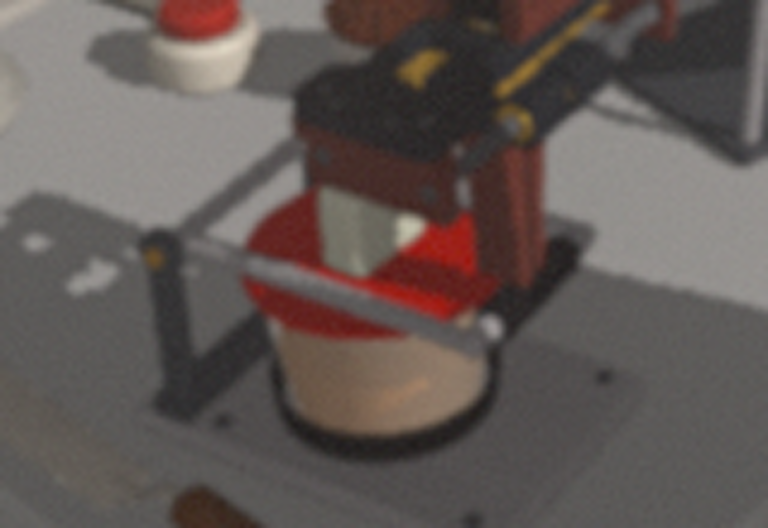

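View pics/w18.png

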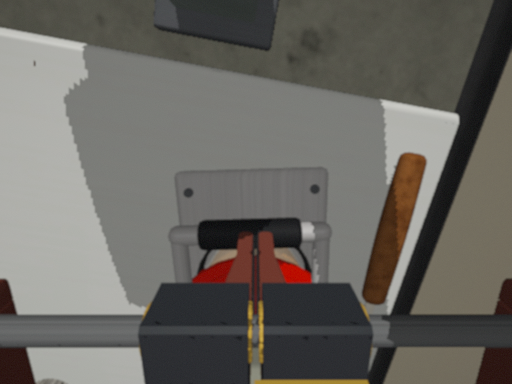

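move_arm --pt "255 0 0 0.001 0" --pt "255 0 0 0.001 0" --pt "255 0 0 0.001 0"

```text
t: 20.57
ee_pos: [398.9, 173.7, 117.8]
orientation: [-0.275, 3.128, 0.001]
ft_force: [-7.7, -2.8, 32.9]
width: 0.6
```

move_arm --pt "255 0 0 -0.005 0" --pt "255 0 0 -0.02 0" --pt "255 0 0 -0.05 0" --pt "255 0 0 -0.08 0" --pt "255 0 0 -0.11 0"

```text
t: 20.98
ee_pos: [398.1, 173.3, 227.0]
orientation: [0.275, -3.129, 0.0]
ft_force: [0.4, -0.2, -0.3]
width: 0.4
```

move_arm --pt "255 0 0 -0.03 0" --pt "255 0 -0.03 -0.05 0" --pt "255 0 -0.06 -0.05 0" --pt "255 0 -0.1 -0.05 0" --pt "255 0 -0.14 -0.05 0"

```text
t: 21.4
ee_pos: [423.1, 34.5, 276.7]
orientation: [-0.278, 3.127, -0.0]
ft_force: [0.6, 0.1, 0.1]
width: 0.6
```

```bash
python3 - <<'E'
from h import *
to(394,172,125,100)
shot("wrist","w19");im=shot("scene","s19");t=shot("top","t19")
a=cv2.resize(im[200:310,120:280],None,fx=4.8,fy=4.8,interpolation=cv2.INTER_CUBIC)
cv2.imwrite("pics/s19c.png",a)
for c in("scene","top","wrist"):
  for n in("bail_grip","lid_seat","lid_handle","cupcake_a_mid"): print(c,n,[(np.round(d["location"]).tolist(),round(d["conf"],2)) for d in place_of(c,n)])
E
```

```text
delta [0.005 0.141 0.152] roll 0.003 t 21.4 pos [423.1  34.5 276.7] F [0.6 0.1 0.1] q [ 0.05  0.06  2.01  0.    1.06 -1.69] jawyaw 100.2 w 0.6
scene bail_grip [([393.0, 166.0, 94.0], 0.62)]
scene lid_seat [([370.0, -252.0, 6.0], 0.86), ([466.0, 182.0, 81.0], 0.81)]
scene lid_handle [([471.0, 186.0, 114.0], 0.86)]
scene cupcake_a_mid []
top bail_grip []
top lid_seat [([372.0, -250.0, 5.0], 0.88)]
top lid_handle [([369.0, -253.0, 27.0], 0.76)]
top cupcake_a_mid [([665.0, -7.0, 32.0], 0.72)]
wrist bail_grip [([390.0, 172.0, 94.0], 0.63), ([541.0, 202.0, 96.0], 0.6)]
wrist lid_seat [([372.0, -246.0, 7.0], 0.59), ([468.0, 177.0, 85.0], 0.56)]
wrist lid_handle [([471.0, 183.0, 115.0], 0.9), ([376.0, -250.0, 23.0], 0.58)]
wrist cupcake_a_mid []
```

View pics/s19c.png

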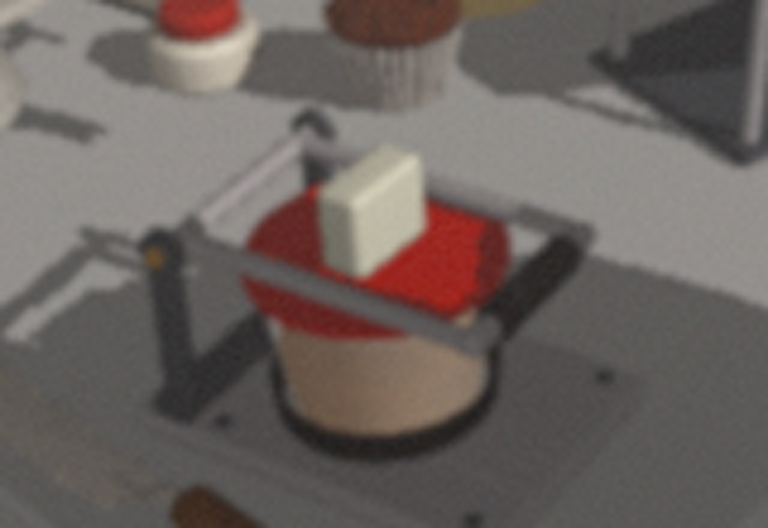

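View pics/t19.png

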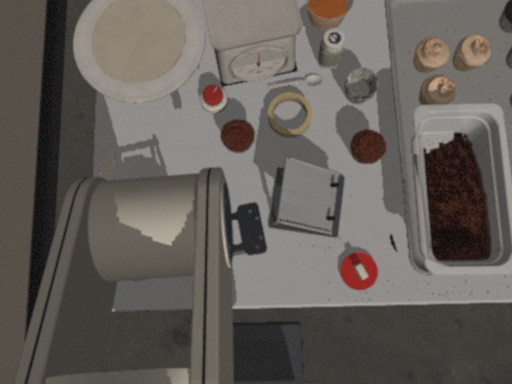

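```bash
python3 - <<'E'
from h import *
print(close_job(), get_obs()["t"])
E
```

```text
the job is handed in; nothing more can be done
the job is handed in; nothing more can be done
```

The lid is on the cup and the bail is clamped down over it. I handed the job in at about 21.6 s on the robot's clock, against the 61 s limit.

- **Lid:** I gripped the handle by its end faces and lifted it off the rack still tilted. I set its low edge on the rim by the hinge and lowered it in an arc until it lay level. The upward force rose to about 18 N at the end, so it had seated. I then let go and backed off.
- **Bail:** I pushed it over from behind with closed fingers, then pressed the grip down from above. It came to a hard stop at about 33 N with the fingertips about 104 mm above the table, where the top of a closed grip should be about 105 mm.

**Last checks:**
- In the scene camera's picture the lid is level, with both rods lying across it on either side of the handle. The networks put the grip at 94 mm (96 mm when closed) and the handle at 114–115 mm (114 mm when seated).
- In the top camera's picture both cupcakes are at the same pixels as at the start.
- The arm is clear of everything and the wrist force reads near zero.

**Checks that disagreed or missed:**
- The networks' first cup position was about 4–5 mm off in y from my fit of the rim in the wrist picture. I used the fit.
- The last lid-centre readings vary by about 5 mm sideways and 4 mm in height.
- In the last round the top camera could not see the cup because the arm was in the way, and the networks found only one of the two cupcakes.

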